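# Shake the headdress beads out over the tray

## Task

Pull open the top drawer of the grey unit, take out the red bead shaker, hold it over the tray and tip and shake it so that its wooden beads spread evenly. Put the beads that lie loose on the bench into the tray too, and correct the spread by hand where needed: every bead must lie in the tray, with at least one in each of its six compartments. Finish with the empty shaker laid back in the drawer and the drawer pushed fully shut, without disturbing the spray bottle, the pin pot or the brush.

Things in the scene. Friction and masses are not known exactly. Their poses are not given: they have to be found in the camera images.
- drawer (a joint): how far the top drawer of the grey unit is pulled out: 0 m is shut, 0.16 m is its stop; light friction of about 2 N. The unit is fixed, 190 deep, 300 wide, 140 mm high; its drawers face the robot. The lower drawer is a dummy
- unit: the fixed grey drawer unit, 190 deep (x) x 300 wide (y) x 140 mm high; origin at the centre of its underside; the drawer slides out along its -x axis
- drawer_handle (a point): middle of the top drawer's handle: a dark round bar 10 mm thick and 110 mm long, along the unit's y axis, its axis 50 mm ahead of the drawer front and 26 mm below the unit's top, on two legs at its ends; open above and below. Moves with the drawer
- drawer_floor (a point): centre of the top drawer's inner floor, moves with the drawer; axes as the unit's (-x is the way the drawer opens). The inside is 150 mm along x, 258 mm along y; the walls rise 40 mm above the floor (the front 56 mm). With the drawer fully out, the front edge of the unit lies 82 mm along +x from this point, its top 66 mm above it
- shaker: red square tube, clear roof, yellow band at the mouth, 180 long x 32 x 32 mm (26 x 26 inside), 0.14 kg empty; one end closed, the other fully open. Origin at the middle of its underside; x runs along it to the mouth, z up through the roof. Starts lying across the top drawer, beads in single file inside; they slide out when it is tipped about 20 degrees (15 to 25), earlier when shaken
- shaker_mouth (a point): centre of the shaker's open mouth, 90 mm along x and 16 mm along z from its origin
- tray: white tray with blue rim, loose, 0.9 kg, 158 (x) x 280 (y) mm; origin at the centre of its underside, z up. Floor 4 mm thick, rim top 14 mm, ribs 4 mm thick with tops at 12 mm (all above the underside): two along x at y = -46 and +46 mm, one along y at x = 0. So six compartments, two rows of three, centred at x = -38, +38 and y = -92, 0, +92 mm, each 73 mm along x and 88 mm along y
- bead0: wooden bead 1: cube of 18 mm with rounded edges, drilled through, 12 g; origin at its centre. Starts in the shaker, or is absent
- bead1: wooden bead 2: cube of 18 mm with rounded edges, drilled through, 12 g; origin at its centre. Starts in the shaker, or is absent
- bead2: wooden bead 3: cube of 18 mm with rounded edges, drilled through, 12 g; origin at its centre. Starts in the shaker, or is absent
- bead3: wooden bead 4: cube of 18 mm with rounded edges, drilled through, 12 g; origin at its centre. Starts in the shaker, or is absent
- bead4: wooden bead 5: cube of 18 mm with rounded edges, drilled through, 12 g; origin at its centre. Starts in the shaker, or is absent
- bead5: wooden bead 6: cube of 18 mm with rounded edges, drilled through, 12 g; origin at its centre. Starts in the shaker, or is absent
- bead6: wooden bead 7: cube of 18 mm with rounded edges, drilled through, 12 g; origin at its centre. Starts in the shaker, or is absent
- bead7: wooden bead 8: cube of 18 mm with rounded edges, drilled through, 12 g; origin at its centre. Starts lying loose on the bench between robot and tray
- bead8: wooden bead 9: cube of 18 mm with rounded edges, drilled through, 12 g; origin at its centre. Starts lying loose on the bench between robot and tray
- bead9: wooden bead 10: cube of 18 mm with rounded edges, drilled through, 12 g; origin at its centre. Starts lying loose on the bench between robot and tray
- spray: bystander: closed green bottle, 56 mm across, 130 mm high; origin at the centre of its foot. Leave alone
- pinpot: bystander: blue pot, 66 mm across, 60 mm high; origin at the centre of its foot. Leave alone
- brush: bystander: a brush about 190 mm long lying on the table. Leave alone

How it is judged:
By the outcome, as a careful person would: the job done as asked, in the order asked, and still so for the second after the job is handed in, with the robot touching nothing.
Of bead0, bead1, bead2, bead3, bead4, bead5, bead6 only 5 to 7 are there at a start; the rules pass over those that are not, and their reading is None.
At some moment in a run one of tray may be knocked a few centimetres aside while the robot is not near it.
Once in a run the grip may slacken for a moment while it holds something.
It also fails if it takes over 200 s, if anything falls off the work surface, if the arm or the gripper's body presses on something with over 40 N, if the wrist force passes 120 N, or if a joint passes its speed limit or range.

## Robot

A 6-joint arm with a two-finger parallel gripper is mounted at the origin on the work surface. World frame = base frame: x ahead of the robot, y to its left, z up, the work surface at z = 0. Lengths are in m, angles in rad, forces in N, time in s.
With the tool pointing down it reaches from about 0.35 to 0.85 m from the base axis. Payload 8.1 kg.
Tool frame: the origin (TCP) lies on the centre line of the jaws, within the pads' length; the fingertips stand 19 mm ahead of it and the grasp point (between the pads) is the TCP (robot.tips_ahead is the distance from the TCP to the fingertips, in m); y points along the fingers, z is the direction in which the jaws open and shut, and the axes are right-handed (so a half turn about y gives the same grasp; the last joint's range is limited). The gripper opens to 93 mm and grips with 3 to 60 N. Pads are 15 mm wide; open, the fingers measure 128 mm over their backs; the gripper's body (75 mm by 188 mm) begins 65 mm behind the grasp point.
Start: joints at [-1.388, 0.13, 1.488, -0, 1.523, -0.085], TCP at [0.159, -0.579, 0.205] pointing down, gripper open.
Joint ranges: [-2.96, 2.96], [-0.89, 2.26], [0.02, 2.5], [-1.34, 4.48], [0, 2.73], [-2.66, 2.66]. Speed limits (rad/s): [2.39, 2.39, 2.79, 3.14, 3.14, 3.14].

## Interface

Orientations are given as a rotation vector (axis times angle).
In Python, from plant import robot, imaging, models gives the robot as it stands.
- The arm moves only by the tool carry_out, never from a script. Its argument "motion" is one flat list of numbers, 7 for each row, row after row: the shift along the tool's x, y, z in m, then the turn, a rotation vector about the tool's x, y, z in degrees, then the opening, from -1 (shut) to 1 (fully open). A call has exactly 5 rows; each row shifts and turns the pose as measured when the row begins, along the tool's axes as they then stand; what a row does not reach is not made up. A row lasts 1/10 s, in which the tool goes at most 50 mm and 8.59 degrees, less where a joint would pass 70% of its speed; a pose out of reach is approached as far as the arm can. A call is refused whole if a number of a shift passes 0.05 or a number of a turn 8.59, either way. A call with a gripper value outside its range is refused whole. The fingers move at their own pace and stop on an object; "squeeze" is the grip in N (left out, the last holds). Time passes only in rows, so rows that do not move let the fingers close, or fill a call up. It gives the time, the measured TCP pose, the force and the opening at its end, in the units of the state.
- robot.read_state(): the state, without advancing time (a new reading comes with each control period).
- imaging.read_camera(name): name is "side" or "top" or "wrist"; returns the picture (420x560x3 uint8, blue, green, red); there is no depth.
- imaging.camera_model(name): a dict with "K" (3x3 intrinsics, pixels), "position" and "orientation" of the camera in the world. Camera axes: x right, y down, z forward; pixel columns grow to the right and rows downward; lengths in m; the calibration is good to about 2 mm. A picture is of the moment at which its call begins: read the wrist's pose just before it. camera_model takes no time and is no camera call; for the wrist camera it gives the pose at the moment of the call.
- robot.close_job(): hands the job in, once; it reports no verdict.
Trained networks look in the newest picture that a camera, given by its name, has taken for a name from the list of things; names that differ only in an ending like _2 or _b are one class to them, and where a whole thing is asked for, a point or a joint stands for the part that bears it (a point fixed in the world has none). Each returns a list of dicts, best first, with "confidence" (0 to 1); they miss things now and then, are a little off and sometimes report something else, mostly with a low value. They report only what shows in the picture. A call takes as long as a camera call.
- models.outline_of(camera, thing): "pixels" (420x560 bool, what is visible of it) and "pixel" ([column, row] in pixels, amid what is visible of it).
The state is a dict: "t": time; "q": joint angles; "dq": joint speeds; "joint_torque": joint torques, N m; "tool_pos": TCP position; "orientation": TCP orientation; "force": force on the tool from outside, world axes, zero at the start; "wrist_torque": the same for the moment, N m; "opening": finger opening in m.
Only numpy, scipy, OpenCV 4.12 (cv2) and the standard library are available. Lean on these libraries where they do the work, as an engineer would, in place of code of your own. Each camera call takes 0.05 s, during which the arm holds its last target.

## Working session

There is one attempt and no reset: what is moved stays moved. The work goes in short steps, Python scripts to look and compute and a tool call to move; the robot and the scene stay as the last step left them, time stands still between calls to the robot, and variables do not carry over. Pictures are saved under pics/ and viewed, and the job is handed in when it is done.

Besides the shell and the picture viewer there is one more tool, called after ">>>" as name(argument=value, ...), one argument or row to a line, values as JSON. carry_out: Moves the arm, as the interface text tells. Its arguments: {"type":"object","properties":{"motion":{"type":"array","items":{"type":"number"}},"squeeze":{"type":"number"}},"required":["motion"]}

```bash
ls -la; mkdir -p pics; python3 - <<'E'
from plant import robot, imaging, models
import cv2
s=robot.read_state()
print(s['t'],s['tool_pos'],s['orientation'],s['opening'])
for n in ["side","top","wrist"]:
    im=imaging.read_camera(n); cv2.imwrite(f"pics/{n}0.png",im)
    m=imaging.camera_model(n); print(n,m)
E
```

```text
total 12
drwxr-xr-x  3 agent agent 4096 Dec  5 22:57 .
drwxr-xr-x 23 root  root  4096 Dec  5 22:57 ..
drwxr-xr-x  2 agent agent 4096 Dec  5 22:57 pics
0.0 [ 0.15866194 -0.57802444  0.20408429] [-0.28008638  2.08030149 -2.07647805] 0.09302617765149003
side {'K': array([[397.33321358,   0.        , 281.12995068],
       [  0.        , 397.33321358, 213.65192908],
       [  0.        ,   0.        ,   1.        ]]), 'position': array([ 0.48242852, -0.76864585,  0.70006024]), 'orientation': array([-2.20247645,  0.126711  , -0.06239712])}
top {'K': array([[453.23242885,   0.        , 275.7986298 ],
       [  0.        , 453.23242885, 211.54832443],
       [  0.        ,   0.        ,   1.        ]]), 'position': array([0.36459275, 0.07021925, 1.15560815]), 'orientation': array([-2.07627491,  2.14187686, -0.22881127])}
wrist {'K': array([[354.75930478,   0.        , 277.08425539],
       [  0.        , 354.75930478, 206.86173437],
       [  0.        ,   0.        ,   1.        ]]), 'position': array([ 0.22226269, -0.56094738,  0.38377794]), 'orientation': array([ 2.3368643 , -1.78232677, -0.22025167])}
```

View pics/side0.png

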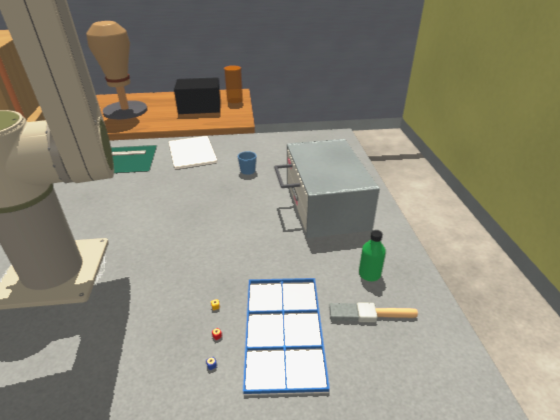

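View pics/top0.png

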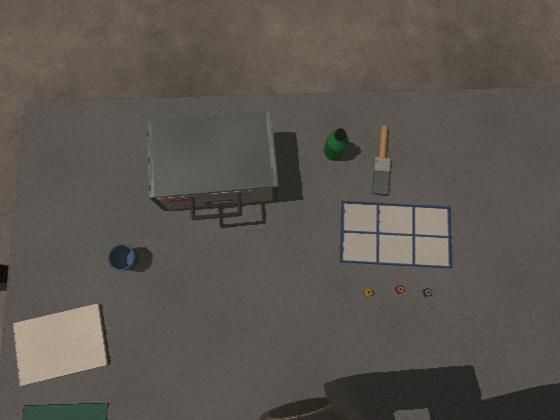

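View pics/wrist0.png

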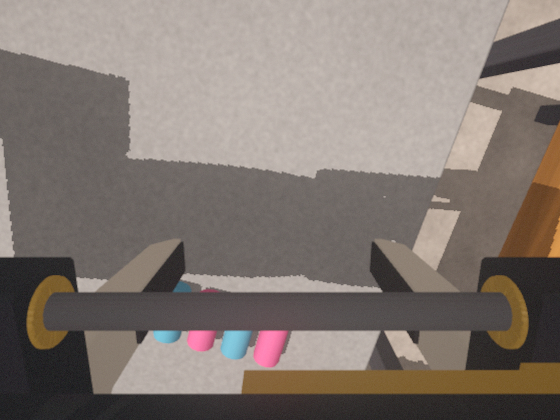

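```bash
cat > h.py <<'E'
import numpy as np, cv2
from scipy.spatial.transform import Rotation as R
from plant import robot, imaging, models
def cam(n):
    m=imaging.camera_model(n); return m['K'],np.array(m['position']),R.from_rotvec(m['orientation']).as_matrix()
def topix(c,P):
    K,p,Rm=c; q=(np.atleast_2d(P)-p)@Rm; q=q@K.T; return q[:,:2]/q[:,2:]
def ray(c,uv):
    K,p,Rm=c; d=Rm@np.linalg.inv(K)@np.array([uv[0],uv[1],1.]); return p,d
def onz(c,uv,z):
    p,d=ray(c,uv); return p+d*(z-p[2])/d[2]
def st():
    s=robot.read_state(); return s
def T():
    s=st(); return np.array(s['tool_pos']),R.from_rotvec(s['orientation'])
def snap(n,name,scale=1,crop=None):
    im=imaging.read_camera(n)
    if crop: im=im[crop[1]:crop[3],crop[0]:crop[2]]
    if scale!=1: im=cv2.resize(im,None,fx=scale,fy=scale,interpolation=cv2.INTER_CUBIC)
    cv2.imwrite(f'pics/{name}.png',im); return im
E
python3 - <<'E'
from h import *
for n in ['top','side']:
    im=imaging.read_camera(n); cv2.imwrite(f'pics/{n}_full.png',im)
    c=cam(n)
    print(n)
    for th in ['unit','drawer_handle','tray','spray','pinpot','brush','bead7','shaker','drawer']:
        for o in models.outline_of(n,th)[:4]:
            m=o['pixels']; ys,xs=np.nonzero(m)
            print(th,round(o['confidence'],2),np.round(o['pixel'],1),m.sum(),xs.min(),xs.max(),ys.min(),ys.max(),np.round(onz(c,o['pixel'],0),3))
            if th in('unit','tray'): np.save(f'pics/{n}_{th}.npy',m)
im=cv2.imread('pics/top_full.png');cv2.imwrite('pics/tc1.png',cv2.resize(im[90:240,130:300],None,fx=4,fy=4))
cv2.imwrite('pics/tc2.png',cv2.resize(im[190:310,320:470],None,fx=5,fy=5))
im=cv2.imread('pics/side_full.png');cv2.imwrite('pics/sc1.png',cv2.resize(im[130:245,260:390],None,fx=5,fy=5))
cv2.imwrite('pics/sc2.png',cv2.resize(im[265:400,200:340],None,fx=4,fy=4))
print(st()['t'])
E
```

```text
top
unit 0.87 [209.9 160.4] 11694 145 277 111 219 [0.761 0.236 0.   ]
drawer_handle 0.88 [215.9 198.8] 1004 158 271 188 218 [0.655 0.22  0.   ]
tray 0.96 [393.1 234.7] 6782 340 451 201 267 [ 0.545 -0.237  0.   ]
spray 0.8 [338.2 145.6] 611 323 347 128 160 [ 0.792 -0.11   0.   ]
pinpot 0.74 [124.  255.6] 659 107 138 244 270 [0.513 0.455 0.   ]
brush 0.95 [384.9 170.6] 807 372 389 126 194 [ 0.718 -0.23   0.   ]
bead7 0.55 [401.  289.6] 44 396 402 286 293 [ 0.405 -0.244  0.   ]
bead7 0.44 [426.1 293.5] 55 422 430 288 295 [ 0.394 -0.307  0.   ]
drawer 0.64 [218.4 195.7] 1136 158 271 188 219 [0.663 0.213 0.   ]
side
unit 0.66 [329.4 186.1] 7338 274 379 139 237 [0.765 0.309 0.   ]
unit 0.38 [285.6 338.6] 8888 243 329 278 394 [ 0.549 -0.261  0.   ]
unit 0.34 [217.2 303. ] 74 211 219 300 309 [ 0.406 -0.148  0.   ]
drawer_handle 0.73 [292.9 180.9] 537 275 307 153 208 [0.65  0.355 0.   ]
tray 0.96 [285.4 340.4] 8715 243 329 278 394 [ 0.548 -0.265 -0.   ]
spray 0.9 [376.2 263.1] 966 359 384 230 280 [ 0.806 -0.062  0.   ]
spray 0.28 [329.  187.7] 7414 274 379 139 237 [0.761 0.3   0.   ]
pinpot 0.86 [245. 163.] 346 239 256 152 174 [0.496 0.496 0.   ]
brush 0.7 [363.5 310.5] 1226 330 417 302 321 [ 0.731 -0.207  0.   ]
brush 0.2 [217.2 332.2] 85 212 222 329 338 [ 0.407 -0.228  0.   ]
bead7 0.63 [218.1 304.5] 69 211 219 300 309 [ 0.408 -0.153  0.   ]
bead7 0.61 [210.6 362. ] 108 206 217 357 369 [ 0.396 -0.298  0.   ]
bead7 0.43 [217.  330.7] 108 212 223 328 340 [ 0.407 -0.225  0.   ]
drawer 0.58 [294.  181.9] 489 275 307 152 209 [0.653 0.349 0.   ]
1.15
```

View pics/tc1.png

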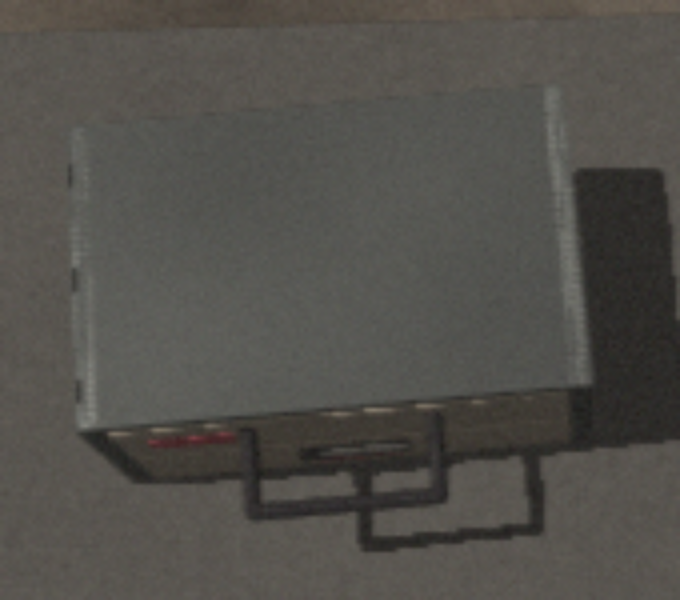

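View pics/tc2.png

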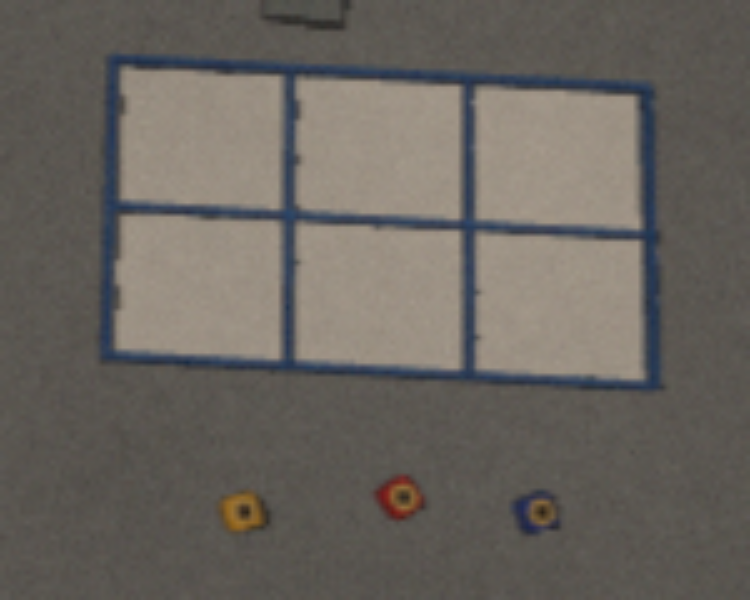

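View pics/sc1.png

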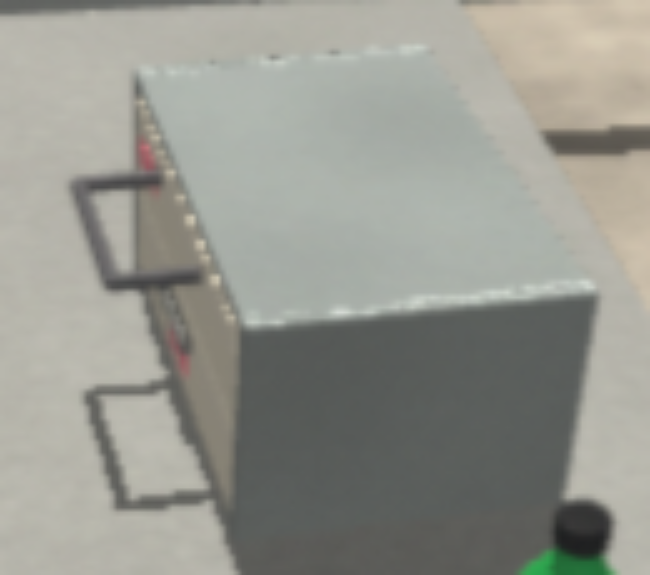

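View pics/sc2.png

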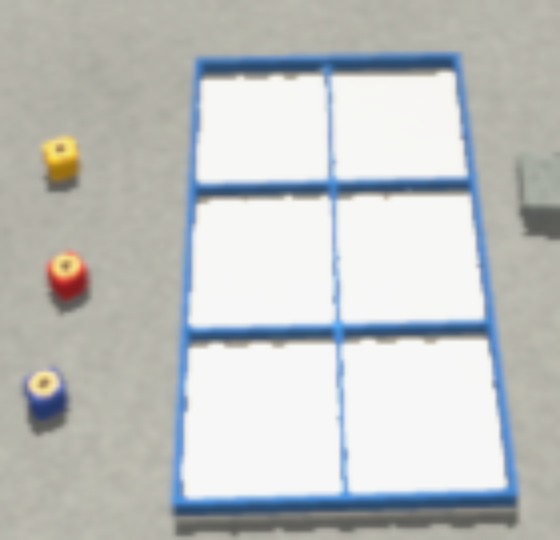

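```bash
python3 - <<'E'
from h import *
t=cam('top'); s=cam('side')
for uv in [(148,122.5),(270,112),(277.5,186),(150,197.5)]: print('unit',onz(t,uv,.14).round(4))
for uv in [(260+135/5,130+72/5),(260+430/5,130+48/5),(260+598/5,130+288/5),(260+240/5,130+325/5)]: print('unit s',onz(s,uv,.14).round(4))
for uv in [(192.5,218),(240,213.7)]: print('h',onz(t,uv,.114).round(4))
for uv in [(275,167),(282,187)]: print('h s',onz(s,uv,.114).round(4))
for uv in [(341.6,201.4),(450.4,207),(452,267),(341,261.6)]: print('tray',onz(t,uv,.014).round(4))
for uv in [(200+195/4,265+60/4),(200+460/4,265+58/4),(200+515/4,265+495/4),(200+175/4,265+500/4)]: print('tray s',onz(s,uv,.014).round(4))
for uv in [(243,511),(402,497),(540,511)]: print('bead',onz(t,(320+uv[0]/5,190+uv[1]/5),.018).round(4))
for uv in [(60,150),(66,267),(43,384)]: print('bead s',onz(s,(200+uv[0]/4,265+uv[1]/4),.018).round(4))
p,r=T(); print(p,r.as_matrix().round(3))
E
```

```text
unit [0.8132 0.364  0.14  ]
unit [0.831 0.071 0.14 ]
unit [0.6459 0.0589 0.14  ]
unit [0.6276 0.354  0.14  ]
unit s [0.6282 0.3465 0.14  ]
unit s [0.8189 0.3582 0.14  ]
unit s [0.8368 0.0713 0.14  ]
unit s [0.6454 0.0587 0.14  ]
h [0.5816 0.2603 0.114 ]
h [0.5884 0.1488 0.114 ]
h s [0.5811 0.2558 0.114 ]
h s [0.5889 0.1443 0.114 ]
tray [ 0.6343 -0.1072  0.014 ]
tray [ 0.6107 -0.387   0.014 ]
tray [ 0.4566 -0.3736  0.014 ]
tray [ 0.4787 -0.096   0.014 ]
tray s [ 0.4812 -0.0978  0.014 ]
tray s [ 0.6378 -0.1143  0.014 ]
tray s [ 0.6127 -0.3873  0.014 ]
tray s [ 0.4588 -0.3719  0.014 ]
bead [ 0.4007 -0.159   0.018 ]
bead [ 0.4051 -0.2382  0.018 ]
bead [ 0.3962 -0.3057  0.018 ]
bead s [ 0.4034 -0.1619  0.018 ]
bead s [ 0.408 -0.241  0.018]
bead s [ 0.3981 -0.308   0.018 ]
[ 0.15879019 -0.57860078  0.20513948] [[-0.964 -0.     0.265]
 [-0.265  0.    -0.964]
 [ 0.    -1.    -0.   ]]
```

```bash
cat >> h.py <<'E'
def Rdown(phi_deg):
    c,s=np.cos(np.radians(phi_deg)),np.sin(np.radians(phi_deg))
    return R.from_matrix(np.array([[s,0,c],[-c,0,s],[0,-1,0]]))
def plan(wps,grip,calls=None,pad=True):
    """wps: list of (pos, Rot, step_m, step_deg); print rows grouped by call of 5"""
    p,r=T(); rows=[]
    for (tp,tr,sm,sd) in wps:
        tp=np.array(tp,float)
        d=np.linalg.norm(tp-p); a=np.degrees((r.inv()*tr).magnitude())
        n=max(1,int(np.ceil(max(d/sm,a/sd)-1e-6)))
        rv=(r.inv()*tr).as_rotvec()
        dr=R.from_rotvec(rv/n)
        for i in range(n):
            sh=r.inv().apply((tp-p)/(n-i))
            row=list(np.round(sh,4))+list(np.round(np.degrees(dr.as_rotvec()),2))+[grip]
            rows.append(row)
            p=p+r.apply(np.round(sh,4)); r=r*R.from_rotvec(np.radians(np.round(np.degrees(dr.as_rotvec()),2)))
    while len(rows)%5: rows.append([0]*6+[grip])
    for k in range(0,len(rows),5):
        print('['+', '.join('%g'%(v+0) for rw in rows[k:k+5] for v in rw)+']')
def yaw(r): 
    m=r.as_matrix(); return np.degrees(np.arctan2(m[1,2],m[0,2])), np.degrees(np.arccos(np.clip(-m[2,1],-1,1)))
def rep():
    s=st(); p,r=T(); print('t',round(s['t'],2),'p',p.round(4),'yaw/tilt',np.round(yaw(r),2),'F',np.round(s['force'],1),'op',round(s['opening'],4),'q',np.round(s['q'],2))
E
python3 - <<'E'
from h import *
rep()
plan([((0.585,0.202,0.22),Rdown(3.4),.048,8),((0.585,0.202,0.117),Rdown(3.4),.045,8)],-0.2)
E
```

```text
t 1.15 p [ 0.1588 -0.5786  0.2051] yaw/tilt [-74.66   0.  ] F [-0.1  0.8  0.9] op 0.0933 q [-1.39  0.13  1.49 -0.    1.52 -0.09]
[-0.0325, -0.0008, -0.0337, 0, -4.11, 0, -0.2, -0.0348, -0.0008, -0.0313, 0, -4.11, 0, -0.2, -0.037, -0.0008, -0.0287, 0, -4.11, 0, -0.2, -0.0389, -0.0008, -0.026, 0, -4.11, 0, -0.2, -0.0407, -0.0008, -0.0231, 0, -4.11, 0, -0.2]
[-0.0423, -0.0008, -0.0201, 0, -4.11, 0, -0.2, -0.0436, -0.0008, -0.017, 0, -4.11, 0, -0.2, -0.0447, -0.0008, -0.0139, 0, -4.11, 0, -0.2, -0.0456, -0.0008, -0.0106, 0, -4.11, 0, -0.2, -0.0462, -0.0008, -0.0073, 0, -4.11, 0, -0.2]
[-0.0466, -0.0008, -0.004, 0, -4.11, 0, -0.2, -0.0468, -0.0008, -0.0007, 0, -4.11, 0, -0.2, -0.0467, -0.0007, 0.0027, 0, -4.11, 0, -0.2, -0.0464, -0.0008, 0.006, 0, -4.11, 0, -0.2, -0.0459, -0.0007, 0.0094, 0, -4.11, 0, -0.2]
[-0.0451, -0.0008, 0.0126, 0, -4.11, 0, -0.2, -0.0441, -0.0007, 0.0158, 0, -4.11, 0, -0.2, -0.0428, -0.0008, 0.0189, 0, -4.11, 0, -0.2, -0.0414, -0.0007, 0.022, 0, -4.11, 0, -0.2, 0, 0.0343, 0, 0, 0.01, 0, -0.2]
[0, 0.0343, 0, 0, 0.01, 0, -0.2, 0, 0.0344, 0, 0, 0.01, 0, -0.2, 0, 0, 0, 0, 0, 0, -0.2, 0, 0, 0, 0, 0, 0, -0.2, 0, 0, 0, 0, 0, 0, -0.2]
```

>>> carry_out(
  motion=[-0.0325,-0.001,-0.034,0,-4.1,0,-0.2,-0.035,-0.001,-0.031,0,-4.1,0,-0.2,-0.037,-0.001,-0.029,0,-4.1,0,-0.2,-0.039,-0.001,-0.026,0,-4.1,0,-0.2,-0.041,-0.001,-0.023,0,-4.1,0,-0.2],
)

```text
t: 1.65
tool_pos: [0.2706, -0.3696, 0.2074]
orientation: [-0.606, 1.864, -1.858]
force: [0.9, -0.3, 0.3]
opening: 0.0575
```

>>> carry_out(
  motion=[-0.042,-0.001,-0.02,0,-4.1,0,-0.2,-0.044,-0.001,-0.017,0,-4.1,0,-0.2,-0.045,-0.001,-0.014,0,-4.1,0,-0.2,-0.046,-0.001,-0.011,0,-4.1,0,-0.2,-0.046,-0.001,-0.007,0,-4.1,0,-0.2],
)

```text
t: 2.15
tool_pos: [0.3844, -0.1544, 0.2142]
orientation: [-0.88, 1.614, -1.617]
force: [0.4, -1.0, 0.2]
opening: 0.0372
```

>>> carry_out(
  motion=[-0.047,-0.001,-0.004,0,-4.1,0,-0.2,-0.047,-0.001,-0.001,0,-4.1,0,-0.2,-0.047,0,0.003,0,-4.1,0,-0.2,-0.046,0,0.006,0,-4.1,0,-0.2,-0.046,0,0.009,0,-4.1,0,-0.2],
)

```text
t: 2.65
tool_pos: [0.4958, 0.0639, 0.2189]
orientation: [-1.103, 1.345, -1.358]
force: [1.5, -0.8, -0.2]
opening: 0.0374
```

```bash
python3 - <<'E'
from h import *
rep()
plan([((0.585,0.202,0.22),Rdown(3.4),.048,8),((0.585,0.202,0.117),Rdown(3.4),.045,8)],-0.2)
E
```

```text
t 2.65 p [0.4958 0.0639 0.2189] yaw/tilt [-11.29   0.55] F [ 1.5 -0.8 -0.2] op 0.0374 q [ 0.03 -0.16  1.75 -0.    1.54  0.22]
[-0.0382, -0.0001, 0.0151, -0.14, -3.67, 0.02, -0.2, -0.0372, -0.0002, 0.0175, -0.14, -3.67, 0.02, -0.2, -0.036, -0.0002, 0.0199, -0.14, -3.67, 0.02, -0.2, -0.0346, -0.0002, 0.0222, -0.14, -3.67, 0.02, -0.2, 0, 0.0343, 0, 0, 0, 0, -0.2]
[0, 0.0344, 0, 0, 0, 0, -0.2, 0, 0.0343, 0, 0, 0, 0, -0.2, 0, 0, 0, 0, 0, 0, -0.2, 0, 0, 0, 0, 0, 0, -0.2, 0, 0, 0, 0, 0, 0, -0.2]
```

Tracking is near-perfect, so plans can be run in batches.

>>> carry_out(
  motion=[-0.038,0,0.015,-0.1,-3.7,0,-0.2,-0.037,0,0.0175,-0.1,-3.7,0,-0.2,-0.036,0,0.02,-0.1,-3.7,0,-0.2,-0.035,0,0.022,-0.1,-3.6,0,-0.2,0,0,0,0,0,0,-0.2],
)

```text
t: 3.15
tool_pos: [0.5872, 0.2152, 0.2179]
orientation: [-1.245, 1.149, -1.152]
force: [0.1, -1.7, -0.5]
opening: 0.0371
```

```bash
python3 - <<'E'
from h import *
rep()
snap('wrist','w1'); snap('side','s1')
plan([((0.585,0.202,0.117),Rdown(3.4),.035,8)],-0.2)
E
```

```text
t 3.15 p [0.5872 0.2152 0.2179] yaw/tilt [4.55 0.14] F [ 0.1 -1.7 -0.5] op 0.0371 q [ 0.27  0.19  1.4  -0.    1.55  0.19]
[0.0032, 0.034, -0.0008, -0.05, 0.3, 0.04, -0.2, 0.0032, 0.034, -0.0007, -0.05, 0.3, 0.04, -0.2, 0.0033, 0.034, -0.0008, -0.05, 0.3, 0.04, -0.2, 0, 0, 0, 0, 0, 0, -0.2, 0, 0, 0, 0, 0, 0, -0.2]
```

View pics/w1.png

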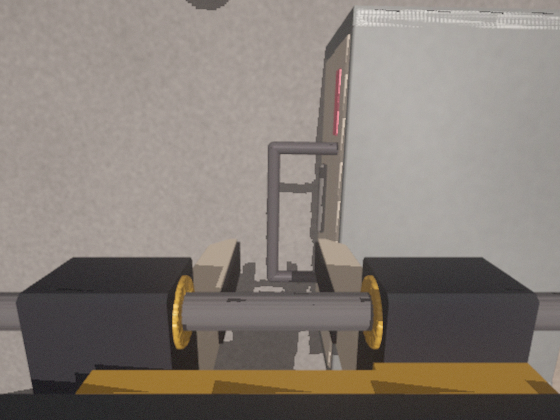

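View pics/s1.png

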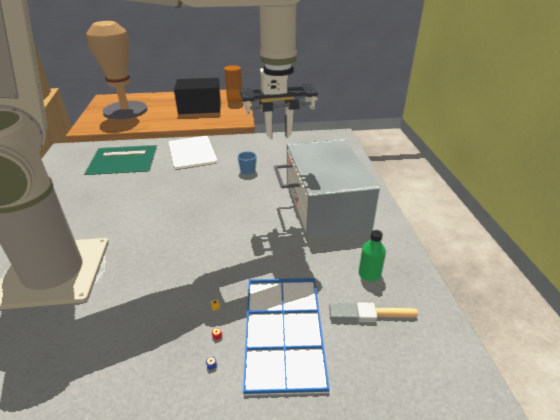

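>>> carry_out(
  motion=[0.003,0.034,-0.001,0,0.3,0,-0.2,0.003,0.034,-0.001,0,0.3,0,-0.2,0.003,0.03,0,0,0.3,0,-0.2,0,0,0,0,0,0,-0.2,0,0,0,0,0,0,-0.2],
)

```text
t: 3.75
tool_pos: [0.5862, 0.1978, 0.1239]
orientation: [-1.227, 1.163, -1.177]
force: [-0.1, -0.2, 1.2]
opening: 0.0375
```

>>> carry_out(
  motion=[0,0,0,0,0,0,-1,0,0,0,0,0,0,-1,0,0,0,0,0,0,-1,0,0,0,0,0,0,-1,0,0,0,0,0,0,-1],
  squeeze=15,
)

```text
t: 4.25
tool_pos: [0.59, 0.198, 0.1322]
orientation: [-1.217, 1.157, -1.181]
force: [0.1, 0.1, 0.2]
opening: 0.0025
```

```bash
python3 - <<'E'
from h import *
rep()
p,r=T()
u=np.array([np.cos(np.radians(3.43)),np.sin(np.radians(3.43)),0])
plan([(p-u*0.165,r,.028,8)],-1)
E
```

```text
t 4.25 p [0.59   0.198  0.1322] yaw/tilt [2.9  1.19] F [0.1 0.1 0.2] op 0.0025 q [ 0.24  0.21  1.53 -0.    1.38  0.19]
[0.0003, -0.0006, -0.0275, 0, 0, 0, -1, 0.0002, -0.0006, -0.0275, 0, 0, 0, -1, 0.0003, -0.0006, -0.0275, 0, 0, 0, -1, 0.0002, -0.0005, -0.0275, 0, 0, 0, -1, 0.0003, -0.0006, -0.0275, 0, 0, 0, -1]
[0.0002, -0.0005, -0.0275, 0, 0, 0, -1, 0, 0, 0, 0, 0, 0, -1, 0, 0, 0, 0, 0, 0, -1, 0, 0, 0, 0, 0, 0, -1, 0, 0, 0, 0, 0, 0, -1]
```

>>> carry_out(
  motion=[0,0,0,0,0,0,-0.2,0,0,0,0,0,0,-0.2,0,0,0,0,0,0,-0.2,0,0,0,0,0,0,-0.2,0,0,0,0,0,0,-0.2],
)

```text
t: 4.75
tool_pos: [0.5901, 0.1983, 0.1324]
orientation: [-1.217, 1.156, -1.181]
force: [-0.1, 0.6, -0.0]
opening: 0.0359
```

```bash
python3 - <<'E'
from h import *
rep();snap('wrist','w2'); rep()
plan([((0.585,0.2,0.112),Rdown(3.4),.008,8)],-0.2)
E
```

```text
t 4.75 p [0.5901 0.1983 0.1324] yaw/tilt [2.93 1.21] F [-0.1  0.6 -0. ] op 0.0359 q [ 0.24  0.21  1.53 -0.    1.38  0.19]
t 4.8 p [0.59   0.1983 0.1324] yaw/tilt [2.92 1.2 ] F [0.3 0.  0.5] op 0.0364 q [ 0.24  0.21  1.53 -0.    1.38  0.19]
[-0.0006, 0.0068, -0.0018, -0.4, -0.16, 0, -0.2, -0.0007, 0.0068, -0.0017, -0.4, -0.16, 0, -0.2, -0.0007, 0.0067, -0.0017, -0.4, -0.16, 0, -0.2, 0, 0, 0, 0, 0, 0, -0.2, 0, 0, 0, 0, 0, 0, -0.2]
```

View pics/w2.png

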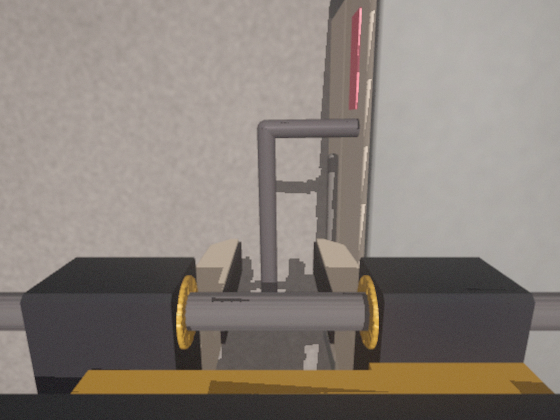

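>>> carry_out(
  motion=[-0.001,0.008,-0.002,-0.5,-0.2,0,-0.2,-0.001,0.008,-0.002,-0.5,-0.2,0,-0.2,0,0.005,-0.002,-0.2,-0.1,0,-0.2,0,0,0,0,0,0,-0.2,0,0,0,0,0,0,-0.2],
)

```text
t: 5.3
tool_pos: [0.5828, 0.2, 0.108]
orientation: [-1.241, 1.167, -1.163]
force: [0.5, -1.0, 0.1]
opening: 0.0372
```

```bash
python3 - <<'E'
from h import *
rep()
plan([((0.585,0.2,0.112),Rdown(3.4),.008,8)],-0.2)
E
```

```text
t 5.3 p [0.5828 0.2    0.108 ] yaw/tilt [3.47 0.24] F [ 0.5 -1.   0.1] op 0.0372 q [0.25 0.24 1.54 0.   1.36 0.19]
[0.0001, -0.004, 0.0021, 0.24, 0.07, 0.04, -0.2, 0, 0, 0, 0, 0, 0, -0.2, 0, 0, 0, 0, 0, 0, -0.2, 0, 0, 0, 0, 0, 0, -0.2, 0, 0, 0, 0, 0, 0, -0.2]
```

Overshoots slightly (coasting), fine. Close.

>>> carry_out(
  motion=[0,0,0.001,0,0,0,-1,0,0,0,0,0,0,-1,0,0,0,0,0,0,-1,0,0,0,0,0,0,-1,0,0,0,0,0,0,-1],
  squeeze=15,
)

```text
t: 5.8
tool_pos: [0.5846, 0.2001, 0.1089]
orientation: [-1.239, 1.166, -1.164]
force: [1.1, 0.0, -0.5]
opening: 0.0028
```

```bash
python3 - <<'E'
from h import *
rep()
E
```

```text
t 5.8 p [0.5846 0.2001 0.1089] yaw/tilt [3.47 0.15] F [ 1.1  0.  -0.5] op 0.0028 q [0.25 0.24 1.54 0.   1.36 0.19]
```

```bash
python3 - <<'E'
from h import *
snap('wrist','w3'); snap('side','s3',4,(240,90,380,230)); snap('top','t3',4,(140,100,280,240))
E
```

```text
(no output)
```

View pics/w3.png

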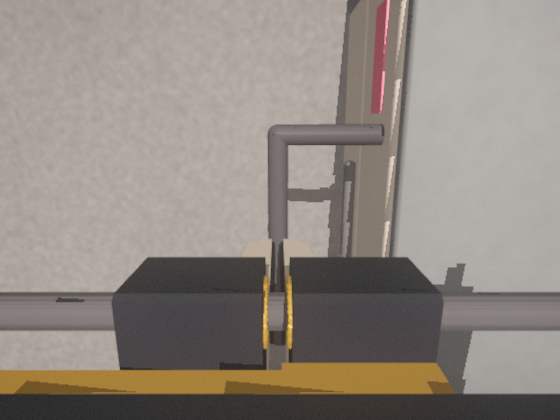

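View pics/s3.png

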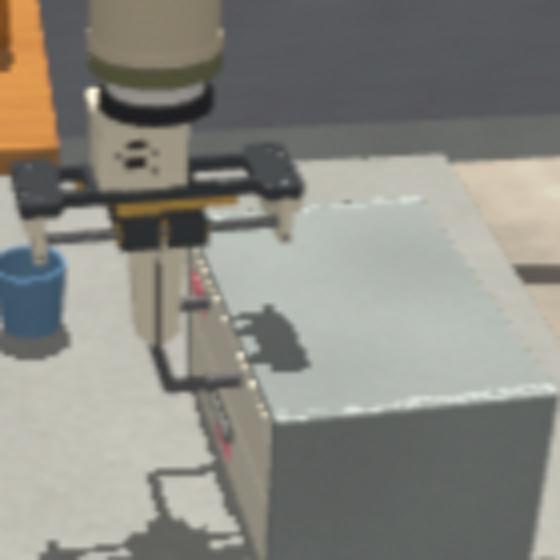

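View pics/t3.png

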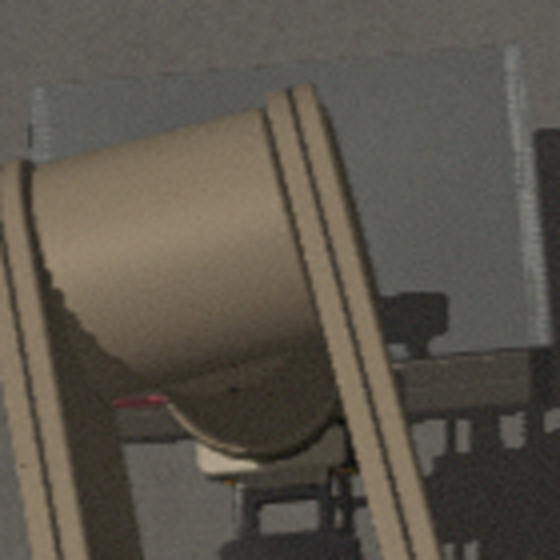

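>>> carry_out(
  motion=[0,0,-0.01,0,0,0,-1,0,0,-0.02,0,0,0,-1,0,0,-0.03,0,0,0,-1,0,0,-0.03,0,0,0,-1,0,0,-0.03,0,0,0,-1],
  squeeze=25,
)

```text
t: 6.45
tool_pos: [0.4613, 0.1922, 0.1085]
orientation: [-1.238, 1.167, -1.165]
force: [-0.9, 0.4, 0.6]
opening: 0.0005
```

>>> carry_out(
  motion=[0,0,-0.02,0,0,0,-1,0,0,-0.012,0,0,0,-1,0,0,-0.008,0,0,0,-1,0,0,-0.003,0,0,0,-1,0,0,0,0,0,0,-1],
)

```text
t: 6.95
tool_pos: [0.4111, 0.1892, 0.1078]
orientation: [-1.24, 1.166, -1.163]
force: [0.1, -0.8, 0.1]
opening: 0.0007
```

```bash
python3 - <<'E'
from h import *
rep(); snap('side','s4')
E
```

```text
t 6.95 p [0.4111 0.1892 0.1078] yaw/tilt [3.48 0.17] F [ 0.1 -0.8  0.1] op 0.0007 q [ 0.32 -0.21  2.    0.    1.35  0.26]
```

View pics/s4.png

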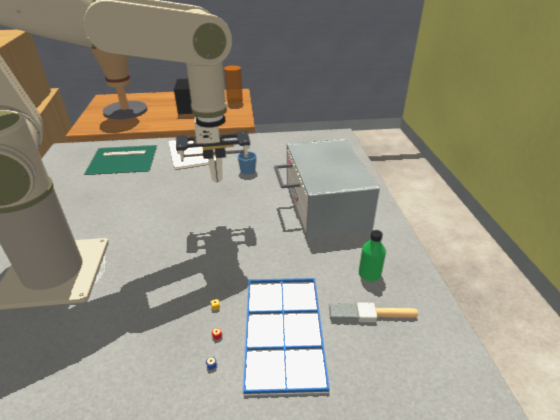

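```bash
python3 - <<'E'
from h import *
p,r=T(); y=r.as_matrix()[:,1]
print(topix(cam('side'),[p,p+y*.019,p-y*.065]).round(1), topix(cam('top'),[p,p+y*.019]).round(1),topix(cam('wrist'),[p,p+y*.019]).round(1))
im=snap('side','s5',5,(170,110,280,210))
im=snap('wrist','w5')
E
```

```text
[[217.1 184.2]
 [217.7 189.9]
 [214.8 163.8]] [[223.5 290.8]
 [224.5 291.1]] [[278.9 245.9]
 [278.7 234.6]]
```

View pics/s5.png

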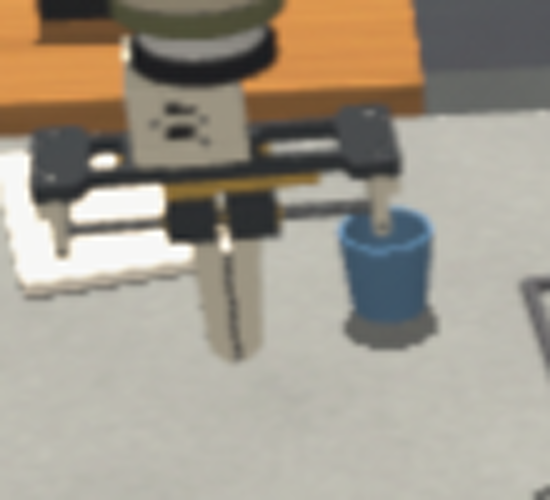

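View pics/w5.png

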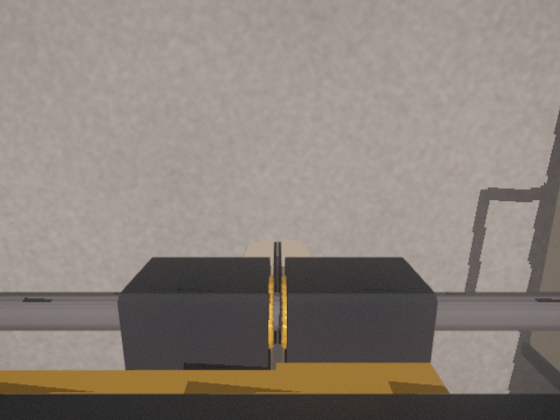

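```bash
python3 - <<'E'
from h import *
p,r=T(); K,cp,cR=cam('wrist')
rel=r.inv().apply(cp-p); relR=r.as_matrix().T@cR
print('cam in tool',rel.round(4)); print(relR.round(3))
def at(pp,rr): return K,np.array(pp)+rr.apply(rel),rr.as_matrix()@relR
c=at([0.5846,0.2001,0.1089],R.from_rotvec([-1.239,1.166,-1.164]))
for z in (.114,.1,.09,.08): print(z,topix(c,[[.5816,.2580,z],[.585,.2,z]]).round(1))
print(topix(c,[[.628,.352,.14],[.6455,.0588,.14]]).round(1))
c=at([0.5901,0.1983,0.1324],R.from_rotvec([-1.217,1.156,-1.181]))
print(topix(c,[[.5816,.2580,.114]]).round(1))
E
```

```text
cam in tool [-0.0666 -0.1794 -0.0009]
[[ 0.     0.97   0.243]
 [ 0.    -0.243  0.97 ]
 [ 1.    -0.    -0.   ]]
0.114 [[280.1 136.3]
 [279.7 249.6]]
0.1 [[279.9 135. ]
 [279.6 240.6]]
0.09 [[279.8 134.1]
 [279.5 234.9]]
0.08 [[279.7 133.3]
 [279.4 229.7]]
[[ 430.1 -125.8]
 [ 373.8  513.7]]
[[268.2 130.3]]
```

```bash
python3 - <<'E'
from h import *
print(robot.tips_ahead, [a for a in dir(robot) if a[0]!='_'])
print(robot.read_state())
E
```

```text
0.019 ['IKError', 'close_job', 'read_state', 'tips_ahead']
{'t': 7.1, 'q': array([ 3.17097305e-01, -2.05582205e-01,  1.99600986e+00,  6.14015140e-04,
        1.35399964e+00,  2.56630666e-01]), 'dq': array([-0.00468148,  0.00594941, -0.00521952,  0.00034681,  0.00231279,
        0.00011734]), 'joint_torque': array([ 1.32977483e-01, -3.68026006e+01, -4.68677795e+01,  9.29009076e-02,
        5.45973284e-02,  2.12298131e-03]), 'tool_pos': array([0.41174592, 0.18925636, 0.10778285]), 'orientation': array([-1.23940856,  1.16663558, -1.16343711]), 'force': array([ 0.64387823,  0.00976856, -0.08771265]), 'wrist_torque': array([-0.08527085, -0.02594558,  0.01902688]), 'opening': 0.00044822658131376777}
```

>>> carry_out(
  motion=[0,0.02,0,0,0,0,-1,0,0.025,0,0,0,0,-1,0,0.02,0,0,0,0,-1,0,0.01,0,0,0,0,-1,0,0.002,0,0,0,0,-1],
)

```text
t: 7.6
tool_pos: [0.4157, 0.1896, 0.0299]
orientation: [-1.235, 1.165, -1.166]
force: [-0.2, 0.2, 1.0]
opening: 0.0004
```

>>> carry_out(
  motion=[0,0.001,0,0,0,0,-1,0,0.002,0,0,0,0,-1,0,0.002,0,0,0,0,-1,0,0.002,0,0,0,0,-1,0,0.001,0,0,0,0,-1],
)

```text
t: 8.1
tool_pos: [0.4183, 0.1904, 0.0243]
orientation: [-1.231, 1.163, -1.167]
force: [-1.0, 0.3, -0.3]
opening: 0.0006
```

```bash
python3 - <<'E'
from h import *
rep()
im=snap('side','s6',5,(170,140,280,240))
p,r=T(); y=r.as_matrix()[:,1]
print(topix(cam('side'),[p,p+y*.019]))
E
```

```text
t 8.1 p [0.4183 0.1904 0.0243] yaw/tilt [3.36 0.3 ] F [-1.   0.3 -0.3] op 0.0006 q [ 0.32 -0.09  2.05  0.    1.17  0.26]
[[222.21786308 208.14856831]
 [222.82195876 213.37270492]]
```

View pics/s6.png

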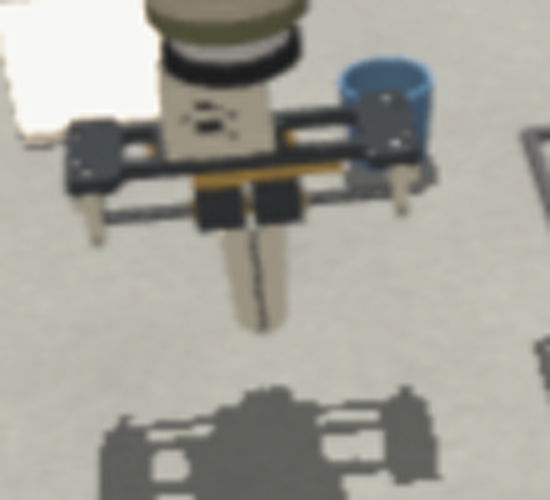

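>>> carry_out(
  motion=[0,0.005,0,0,0,0,-1,0,0.006,0,0,0,0,-1,0,0.005,0,0,0,0,-1,0,0.003,0,0,0,0,-1,0,0.001,0,0,0,0,-1],
)

```text
t: 8.65
tool_pos: [0.4183, 0.1904, 0.0025]
orientation: [-1.231, 1.163, -1.167]
force: [-0.7, 1.1, 0.9]
opening: 0.0005
```

>>> carry_out(
  motion=[0,0.002,0,0,0,0,-1,0,0.002,0,0,0,0,-1,0,0.001,0,0,0,0,-1,0,0.001,0,0,0,0,-1,0,0.001,0,0,0,0,-1],
)

```text
t: 9.15
tool_pos: [0.4184, 0.1904, -0.0051]
orientation: [-1.231, 1.163, -1.167]
force: [0.3, -0.0, -0.4]
opening: 0.0006
```

```bash
python3 - <<'E'
from h import *
rep()
im=snap('side','s7',5,(170,140,280,240))
E
```

```text
t 9.15 p [ 0.4184  0.1904 -0.0051] yaw/tilt [3.36 0.3 ] F [ 0.3 -0.  -0.4] op 0.0006 q [ 0.32 -0.04  2.07  0.    1.11  0.26]
```

View pics/s7.png

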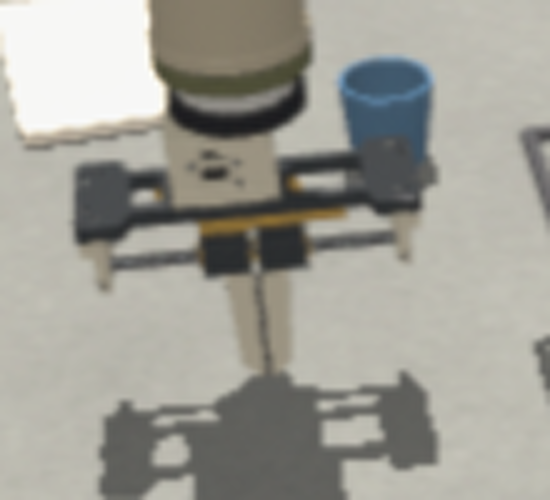

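>>> carry_out(
  motion=[0,0.001,0,0,0,0,-1,0,0.001,0,0,0,0,-1,0,0.001,0,0,0,0,-1,0,0.001,0,0,0,0,-1,0,0.001,0,0,0,0,-1],
)

```text
t: 9.7
tool_pos: [0.4186, 0.1905, -0.0103]
orientation: [-1.231, 1.163, -1.167]
force: [0.3, 0.1, 0.0]
opening: 0.0007
```

>>> carry_out(
  motion=[0,0.001,0,0,0,0,-1,0,0.001,0,0,0,0,-1,0,0.001,0,0,0,0,-1,0,0.001,0,0,0,0,-1,0,0,0,0,0,0,-1],
)

```text
t: 10.2
tool_pos: [0.4189, 0.1906, -0.0129]
orientation: [-1.232, 1.163, -1.167]
force: [-0.2, 0.5, -0.2]
opening: 0.0002
```

>>> carry_out(
  motion=[0,0.001,0,0,0,0,-1,0,0.001,0,0,0,0,-1,0,0.001,0,0,0,0,-1,0,0.001,0,0,0,0,-1,0,0.001,0,0,0,0,-1],
)

```text
t: 10.7
tool_pos: [0.4191, 0.1907, -0.0133]
orientation: [-1.234, 1.164, -1.166]
force: [-7.9, -3.3, 16.4]
opening: 0.0002
```

```bash
python3 - <<'E'
from h import *
rep()
im=snap('side','s8',5,(170,140,280,240))
E
```

```text
t 10.7 p [ 0.4191  0.1907 -0.0133] yaw/tilt [3.4  0.18] F [-7.9 -3.3 16.4] op 0.0002 q [ 0.32 -0.02  2.07 -0.    1.09  0.26]
```

View pics/s8.png

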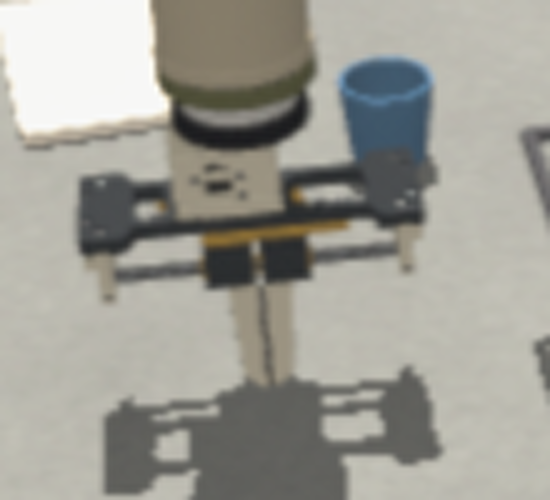

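```bash
cat >> h.py <<'E'
OFF=0.032
def T():
    s=st(); r=R.from_rotvec(s['orientation']); return np.array(s['tool_pos'])-OFF*r.as_matrix()[:,1], r
def plan(wps,grip,pad=True):
    G,r=T(); Y=lambda r: OFF*r.as_matrix()[:,1]
    p=G+Y(r); rows=[]
    for w in wps:
        tp,tr,sm,sd=w[:4]; g=w[4] if len(w)>4 else grip
        tp=np.array(tp,float); G=p-Y(r)
        d=np.linalg.norm(tp-G); a=np.degrees((r.inv()*tr).magnitude())
        n=max(1,int(np.ceil(max(d/sm,a/sd)-1e-6)))
        rv=(r.inv()*tr).as_rotvec(); r0=r; 
        for i in range(n):
            f=(i+1)/n
            rt=r0*R.from_rotvec(rv*f); pt=G+(tp-G)*f+Y(rt)
            sh=np.round(r.inv().apply(pt-p),3); dr=np.round(np.degrees((r.inv()*rt).as_rotvec()),1)
            rows.append(list(sh)+list(dr)+[g])
            p=p+r.apply(sh); r=r*R.from_rotvec(np.radians(dr))
    while len(rows)%5: rows.append([0]*6+[grip])
    for k in range(0,len(rows),5):
        print('['+', '.join('%g'%(v+0) for rw in rows[k:k+5] for v in rw)+']')
E
python3 - <<'E'
from h import *
rep()
plan([((0.43,0.192,0.17),Rdown(3.4),.045,8),((0.575,0.2,0.165),Rdown(3.4),.045,8),((0.585,0.2,0.13),Rdown(3.4),.03,8),((0.585,0.2,0.115),Rdown(3.4),.01,8)],-0.2)
E
```

```text
t 10.75 p [0.4191 0.1907 0.0187] yaw/tilt [3.4  0.18] F [-8.3 -3.1 17.2] op 0.0004 q [ 0.32 -0.02  2.07  0.    1.09  0.26]
[0, -0.038, 0.003, 0, 0, 0, -0.2, 0, -0.038, 0.003, -0.1, 0, 0, -0.2, -0.001, -0.037, 0.002, 0, 0, 0, -0.2, 0, -0.038, 0.003, -0.1, 0, 0, -0.2, 0, 0.001, 0.036, 0, 0, 0, -0.2]
[0, 0.001, 0.037, 0, 0, 0, -0.2, 0.001, 0.002, 0.036, 0, 0, 0, -0.2, 0, 0.001, 0.036, 0, 0, 0, -0.2, 0, 0.017, 0.005, 0, 0, 0, -0.2, 0.001, 0.018, 0.005, 0, 0, 0, -0.2]
[0, 0.007, 0, 0, 0, 0, -0.2, 0, 0.008, 0, 0, 0, 0, -0.2, 0, 0, 0, 0, 0, 0, -0.2, 0, 0, 0, 0, 0, 0, -0.2, 0, 0, 0, 0, 0, 0, -0.2]
```

>>> carry_out(
  motion=[0,-0.038,0.003,0,0,0,-0.2,0,-0.038,0.003,-0.1,0,0,-0.2,-0.001,-0.037,0.002,0,0,0,-0.2,0,-0.036,0.003,-0.1,0,0,-0.2,0,0.001,0.036,0,0,0,-0.2],
)

```text
t: 11.25
tool_pos: [0.4628, 0.1942, 0.1387]
orientation: [-1.241, 1.168, -1.162]
force: [2.1, 0.5, 1.0]
opening: 0.0351
```

>>> carry_out(
  motion=[0,0.001,0.037,0,0,0,-0.2,0.001,0.002,0.036,0,0,0,-0.2,0,0.001,0.03,0,0,0,-0.2,0,0.017,0.005,0,0,0,-0.2,0,0,0,0,0,0,-0.2],
)

```text
t: 11.75
tool_pos: [0.5789, 0.2003, 0.1181]
orientation: [-1.234, 1.164, -1.165]
force: [-0.6, -0.6, -1.3]
opening: 0.0369
```

```bash
python3 - <<'E'
from h import *
rep()
plan([((0.585,0.2,0.12),Rdown(3.4),.02,8),((0.585,0.2,0.115),Rdown(3.4),.01,8)],-0.2)
E
```

```text
t 11.75 p [0.5788 0.2002 0.1501] yaw/tilt [3.46 0.16] F [-0.6 -0.6 -1.3] op 0.0369 q [0.25 0.22 1.55 0.   1.37 0.19]
[0, 0.015, 0.003, -0.1, 0, 0, -0.2, 0.001, 0.015, 0.003, 0, 0.1, -0.1, -0.2, 0, 0.005, 0, 0, 0, 0, -0.2, 0, 0, 0, 0, 0, 0, -0.2, 0, 0, 0, 0, 0, 0, -0.2]
```

>>> carry_out(
  motion=[0,0.01,0.004,0,0,0,-0.2,0,0.012,0.003,0,0,0,-0.2,0,0.01,0,0,0,0,-0.2,0,0.005,0,0,0,0,-0.2,0,0,0,0,0,0,-1],
)

```text
t: 12.25
tool_pos: [0.582, 0.2008, 0.0763]
orientation: [-1.239, 1.166, -1.162]
force: [0.1, -0.7, 0.9]
opening: 0.0328
```

>>> carry_out(
  motion=[0,0,0,0,0,0,-1,0,0,0,0,0,0,-1,0,0,0,0,0,0,-1,0,0,0,0,0,0,-1,0,0,0,0,0,0,-1],
  squeeze=25,
)

```text
t: 12.75
tool_pos: [0.5822, 0.2011, 0.0773]
orientation: [-1.237, 1.164, -1.163]
force: [1.1, 0.0, -2.6]
opening: 0.0093
```

Gripped (9.3 mm). Pull 160 mm along −unit x.

>>> carry_out(
  motion=[0,0,-0.01,0,0,0,-1,0,0,-0.02,0,0,0,-1,0,0,-0.03,0,0,0,-1,0,0,-0.03,0,0,0,-1,0,0,-0.025,0,0,0,-1],
)

```text
t: 13.25
tool_pos: [0.4664, 0.1937, 0.0772]
orientation: [-1.232, 1.162, -1.165]
force: [1.5, 0.6, 0.9]
opening: 0.009
```

>>> carry_out(
  motion=[0,0,-0.015,0,0,0,-1,0,0,-0.01,0,0,0,-1,0,0,-0.005,0,0,0,-1,0,0,-0.003,0,0,0,-1,0,0,0,0,0,0,-1],
)

```text
t: 13.75
tool_pos: [0.4282, 0.1913, 0.0772]
orientation: [-1.232, 1.161, -1.165]
force: [-0.7, 0.8, -2.6]
opening: 0.0093
```

```bash
python3 - <<'E'
from h import *
rep(); snap('side','s9')
E
```

```text
t 13.75 p [0.428  0.1912 0.1092] yaw/tilt [3.52 0.33] F [-0.7  0.8 -2.6] op 0.0093 q [ 0.31 -0.13  1.99  0.    1.28  0.25]
```

View pics/s9.png

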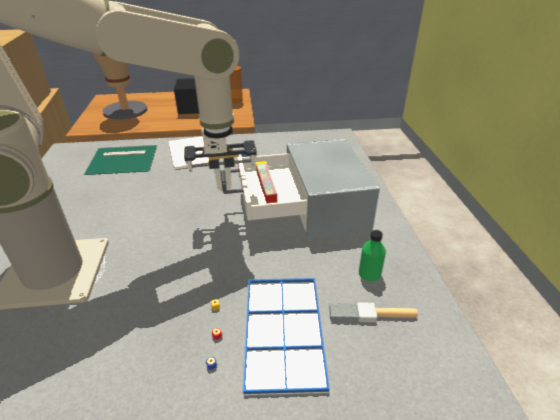

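>>> carry_out(
  motion=[0,0,-0.005,0,0,0,-1,0,0,-0.004,0,0,0,-1,0,0,-0.002,0,0,0,-1,0,0,0,0,0,0,-0.2,0,0,0,0,0,0,-0.2],
)

```text
t: 14.3
tool_pos: [0.4285, 0.1913, 0.0778]
orientation: [-1.213, 1.148, -1.175]
force: [0.2, -0.1, 0.4]
opening: 0.0211
```

>>> carry_out(
  motion=[0,0,0,0,0,0,-0.2,0,-0.02,0,0,0,0,-0.2,0,-0.035,0,0,0,0,0,0,-0.04,0,0,0,0,0,0,-0.035,0.01,0,0,0,0],
)

```text
t: 14.8
tool_pos: [0.4302, 0.1899, 0.2061]
orientation: [-1.226, 1.156, -1.171]
force: [0.9, -0.4, -0.1]
opening: 0.0464
```

>>> carry_out(
  motion=[0,-0.03,-0.02,0,0,0,0,0,-0.02,-0.03,0,0,0,0,0,-0.01,-0.02,0,0,0,0,0,0,-0.01,0,0,0,0,0,0,0,0,0,0,0],
)

```text
t: 15.3
tool_pos: [0.3503, 0.1859, 0.2761]
orientation: [-1.215, 1.15, -1.174]
force: [0.5, 0.0, 0.3]
opening: 0.0467
```

```bash
python3 - <<'E'
from h import *
rep(); snap('side','s10',4,(230,130,370,250)); snap('wrist','w10'); snap('top','t10',4,(130,100,270,240))
for n in ('wrist','top','side'):
    for th in ('shaker','shaker_mouth','drawer_floor'):
        for o in models.outline_of(n,th)[:1]:
            print(n,th,o['confidence'],o['pixel'],o['pixels'].sum())
E
```

```text
t 15.3 p [0.3495 0.1857 0.3081] yaw/tilt [3.37 1.44] F [0.5 0.  0.3] op 0.0467 q [ 0.36 -0.49  1.91 -0.    1.7   0.3 ]
wrist shaker 0.7 [467.7, 158.0] 8375
wrist shaker_mouth 0.95 [465.0, 157.0] 8301
wrist drawer_floor 0.96 [488.0, 151.6] 31640
top shaker 0.6 [214.2, 233.3] 1178
top shaker_mouth 0.65 [211.3, 237.1] 1223
top drawer_floor 0.73 [219.6, 223.5] 7184
side shaker 0.76 [269.3, 183.3] 564
side shaker_mouth 0.97 [263.1, 179.7] 479
side drawer_floor 0.7 [276.4, 185.6] 3523
```

View pics/w10.png

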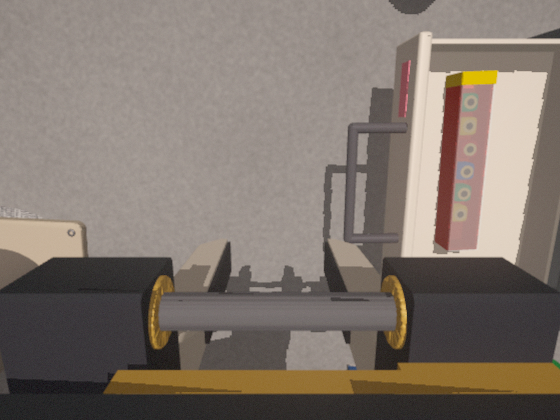

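View pics/s10.png

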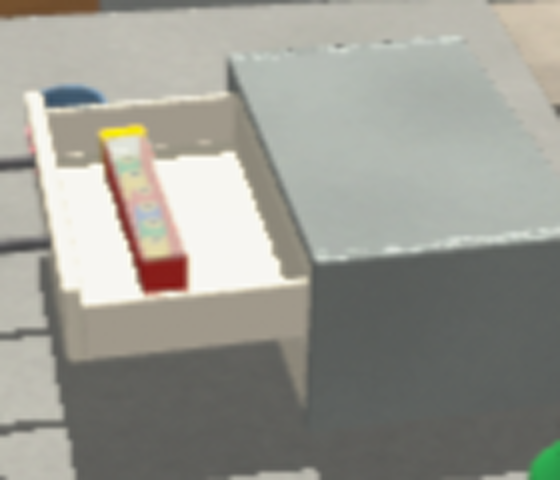

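View pics/t10.png

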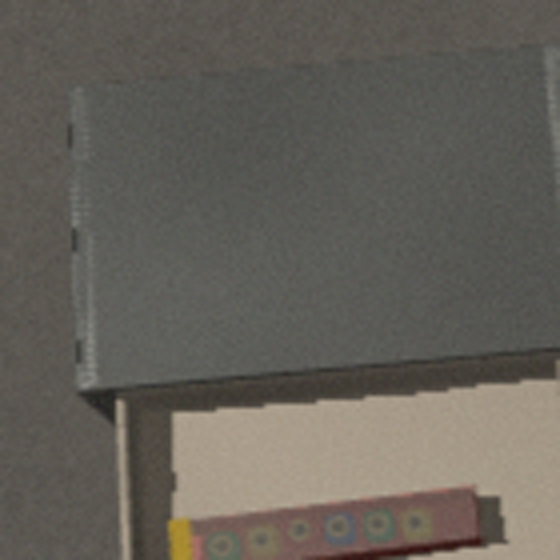

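```bash
python3 - <<'E'
from h import *
snap('top','t11',4,(160,190,280,290))
c=cam('wrist')
for uv in [(447,75),(495,71),(480,245),(437,248)]: print(onz(c,uv,.106).round(4))
m=models.outline_of('top','shaker')[0]['pixels']
r=cv2.minAreaRect(np.argwhere(m)[:,::-1].astype(np.float32)); print(r)
t=cam('top')
for b in cv2.boxPoints(r): print(b,onz(t,b,.106).round(4))
E
```

```text
[0.5063 0.301  0.106 ]
[0.5511 0.3072 0.106 ]
[0.5708 0.1355 0.106 ]
[0.5256 0.1299 0.106 ]
((210.6190185546875, 232.937255859375), (15.967018127441406, 77.39437866210938), 82.76307678222656)
[171.2244  229.89214] [0.5563 0.3115 0.106 ]
[248.00223 220.14256] [0.574  0.1307 0.106 ]
[250.01364 235.98238] [0.5361 0.1267 0.106 ]
[173.23581 245.73195] [0.5186 0.3061 0.106 ]
```

View pics/t11.png

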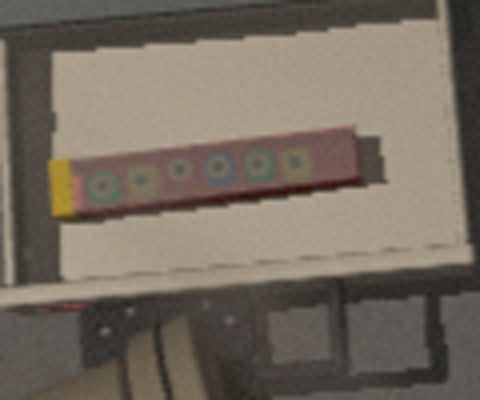

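```bash
python3 - <<'E'
from h import *
t=cam('top'); rep()
a=onz(t,(172.5,236.2),.106); b=onz(t,(249.3,227.9),.106); print(a.round(4),b.round(4),np.linalg.norm(a-b),((a+b)/2).round(4),np.degrees(np.arctan2((a-b)[1],(a-b)[0]))-90)
# wrist check: project the roof corners from this
d=(a-b)/np.linalg.norm(a-b); n=np.array([d[1],-d[0],0]); m=(a+b)/2
c=cam('wrist')
print(topix(c,[m+d*.09-n*.016,m+d*.09+n*.016,m-d*.09+n*.016,m-d*.09-n*.016]).round(1))
E
```

```text
t 16.0 p [0.35   0.1855 0.3069] yaw/tilt [3.32 1.32] F [-0.3 -0.7 -0.4] op 0.0467 q [ 0.36 -0.48  1.91 -0.    1.7   0.3 ]
[0.5412 0.3082 0.106 ] [0.5553 0.128  0.106 ] 0.1807820657687147 [0.5483 0.2181 0.106 ] 4.483249240897294
[[467.9  70. ]
 [501.7  69.4]
 [479.3 250.3]
 [449.3 251.1]]
```

```bash
python3 - <<'E'
from h import *
Rr=Rdown(3.9)
plan([((0.547,0.218,0.17),Rr,.045,8),((0.547,0.218,0.15),Rr,.02,8),((0.547,0.218,0.142),Rr,.01,8)],0.2)
E
```

```text
[-0.003, 0.024, 0.032, -0.2, -0.1, 0, 0.2, -0.004, 0.023, 0.033, -0.2, -0.1, -0.1, 0.2, -0.003, 0.023, 0.033, -0.3, -0.1, 0, 0.2, -0.003, 0.024, 0.032, -0.2, -0.1, 0, 0.2, -0.004, 0.023, 0.033, -0.2, -0.1, -0.1, 0.2]
[-0.003, 0.023, 0.033, -0.2, -0.1, 0, 0.2, 0, 0.02, 0, 0, 0, 0, 0.2, 0, 0.008, 0, 0, 0, 0, 0.2, 0, 0, 0, 0, 0, 0, 0.2, 0, 0, 0, 0, 0, 0, 0.2]
```

>>> carry_out(
  motion=[-0.003,0.024,0.032,-0.2,-0.1,0,0.2,-0.004,0.023,0.033,-0.2,-0.1,-0.1,0.2,-0.003,0.023,0.033,-0.3,-0.1,0,0.2,-0.003,0.024,0.032,-0.2,-0.1,0,0.2,-0.004,0.023,0.033,-0.2,-0.1,-0.1,0.2],
)

```text
t: 16.5
tool_pos: [0.5219, 0.2159, 0.165]
orientation: [-1.225, 1.148, -1.163]
force: [0.1, 1.2, 0.3]
opening: 0.0559
```

>>> carry_out(
  motion=[-0.003,0.023,0.02,-0.2,-0.1,0,0.2,0,0.01,0.005,0,0,0,0.2,0,0.005,0,0,0,0,0.2,0,0,0,0,0,0,0.2,0,0,0,0,0,0,0.2],
)

```text
t: 17.0
tool_pos: [0.5475, 0.2202, 0.1217]
orientation: [-1.234, 1.154, -1.159]
force: [-0.3, 0.2, 0.8]
opening: 0.0556
```

```bash
python3 - <<'E'
from h import *
rep(); snap('wrist','w12')
Rr=Rdown(3.9)
plan([((0.547,0.218,0.11),Rr,.02,8),((0.547,0.218,0.099),Rr,.008,8)],0.2)
E
```

```text
t 17.0 p [0.5473 0.2201 0.1537] yaw/tilt [4.01 0.44] F [-0.3  0.2  0.8] op 0.0556 q [0.29 0.15 1.62 0.   1.36 0.22]
[0.001, 0.015, 0, -0.1, 0, -0.1, 0.2, 0, 0.014, -0.001, -0.2, 0.1, 0, 0.2, 0.001, 0.015, 0, -0.1, 0, -0.1, 0.2, 0, 0.005, 0, 0, 0, 0, 0.2, 0, 0.006, 0, 0, 0, 0, 0.2]
```

View pics/w12.png

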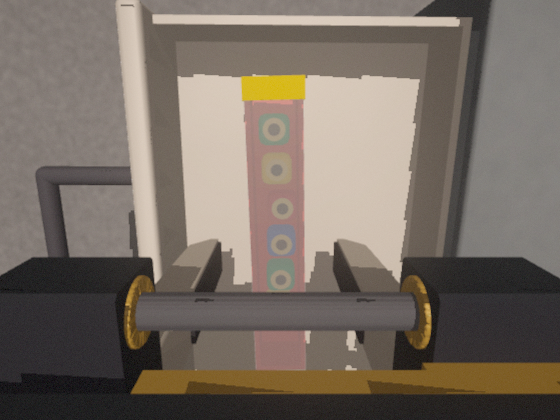

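>>> carry_out(
  motion=[0,0.015,0,-0.1,0,-0.1,0.2,0,0.014,-0.001,-0.2,0,0,0.2,0,0.012,0,-0.1,0,-0.1,0.2,0,0.007,0,0,0,0,0.2,0,0.003,0,0,0,0,0.2],
)

```text
t: 17.55
tool_pos: [0.5471, 0.2209, 0.07]
orientation: [-1.238, 1.153, -1.159]
force: [-0.8, -0.2, 0.4]
opening: 0.0557
```

```bash
python3 - <<'E'
from h import *
rep()
plan([((0.547,0.218,0.098),Rdown(3.9),.008,8)],0.2)
E
```

```text
t 17.55 p [0.547  0.2209 0.102 ] yaw/tilt [4.06 0.29] F [-0.8 -0.2  0.4] op 0.0557 q [ 0.3   0.2   1.66 -0.    1.27  0.23]
[0.003, 0.004, 0, -0.3, 0.2, 0, 0.2, 0, 0, 0, 0, 0, 0, 0.2, 0, 0, 0, 0, 0, 0, 0.2, 0, 0, 0, 0, 0, 0, 0.2, 0, 0, 0, 0, 0, 0, 0.2]
```

>>> carry_out(
  motion=[0.002,0.003,0,-0.3,0.1,0,0.2,0,0.001,0,0,0,0,0.2,0,0,0,0,0,0,-0.6,0,0,0,0,0,0,-1,0,0,0,0,0,0,-1],
  squeeze=30,
)

```text
t: 18.05
tool_pos: [0.5474, 0.2186, 0.0654]
orientation: [-1.242, 1.159, -1.158]
force: [-0.5, 0.3, -0.3]
opening: 0.0365
```

>>> carry_out(
  motion=[0,0,0,0,0,0,-1,0,0,0,0,0,0,-1,0,-0.003,0,0,0,0,-1,0,-0.006,0,0,0,0,-1,0,-0.01,0,0,0,0,-1],
)

```text
t: 18.55
tool_pos: [0.5457, 0.2182, 0.0836]
orientation: [-1.245, 1.161, -1.157]
force: [0.1, 0.6, -1.3]
opening: 0.0317
```

>>> carry_out(
  motion=[0,-0.015,0,0,0,0,-1,0,-0.02,0,0,0,0,-1,0,-0.015,0,0,0,0,-1,0,-0.008,0,0,0,0,-1,0,-0.002,0,0,0,0,-1],
)

```text
t: 19.05
tool_pos: [0.5478, 0.2188, 0.1524]
orientation: [-1.24, 1.158, -1.158]
force: [0.1, 0.0, -2.5]
opening: 0.0318
```

```bash
python3 - <<'E'
from h import *
rep(); snap('side','s13',3,(170,70,370,250))
E
```

```text
t 19.05 p [0.5477 0.2188 0.1844] yaw/tilt [3.94 0.04] F [ 0.1  0.  -2.5] op 0.0318 q [0.29 0.13 1.58 0.   1.43 0.22]
```

View pics/s13.png

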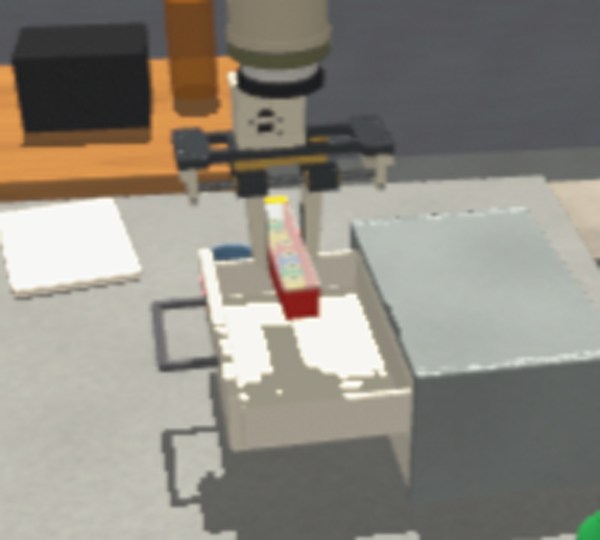

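```bash
cat >> h.py <<'E'
TR=dict(c=np.array([0.546,-0.242,0.0]),yaw=-4.6)
def tw(x,y,z=0.):
    a=np.radians(TR['yaw']); return TR['c']+np.array([x*np.cos(a)-y*np.sin(a),x*np.sin(a)+y*np.cos(a),z])
MO=np.array([-0.09,0.008,0.0])   # mouth centre in grasp frame (tool axes)
def Rt(phi,tilt): # tilt>0 : mouth down
    return Rdown(phi)*R.from_rotvec([0,0,-np.radians(tilt)])
def Gm(m,phi,tilt): 
    r=Rt(phi,tilt); return np.array(m)-r.apply(MO), r
def ms():
    p,r=T(); m=p+r.apply(MO); x=-r.as_matrix()[:,0]
    a=np.radians(TR['yaw']); d=m-TR['c']
    print('mouth',m.round(4),'tray xy',np.round([d[0]*np.cos(a)+d[1]*np.sin(a),-d[0]*np.sin(a)+d[1]*np.cos(a)],4),'tilt',np.degrees(-np.arcsin(x[2])).round(2),'t',st()['t'])
E
python3 - <<'E'
from h import *
p,r=T()
G1,r1=Gm(tw(.038,.082,.10),-4.6,-6)
print(G1)
G0=p+(G1-p)*0.04; 
plan([(p+(G1-p)*.03,r*R.from_rotvec([0,0,np.radians(2)]),.015,8),(p+(G1-p)*.08,Rt(3,-6),.03,8),(p+(G1-p)*.85,Rt(-3.5,-6),.038,8),(p+(G1-p)*.95,r1,.025,8),(G1,r1,.015,8)],-1)
E
```

```text
[ 0.58320848 -0.25336388  0.09854861]
[0.013, 0.003, 0, 0, 0, 2, -1, 0.022, 0.003, 0, 0, 0.9, 4, -1, 0.037, 0.003, 0.001, 0.1, 0.7, 0, -1, 0.037, 0.002, 0.001, 0, 0.6, 0, -1, 0.037, 0.003, 0.002, 0.1, 0.7, 0, -1]
[0.037, 0.003, 0.002, 0.1, 0.6, 0, -1, 0.036, 0.003, 0.002, 0.1, 0.7, 0, -1, 0.037, 0.002, 0.003, 0, 0.6, 0, -1, 0.037, 0.003, 0.004, 0.1, 0.7, 0, -1, 0.037, 0.003, 0.004, 0.1, 0.6, 0, -1]
[0.036, 0.003, 0.004, 0, 0.7, 0, -1, 0.037, 0.002, 0.004, 0.1, 0.6, 0, -1, 0.024, 0.002, 0.003, 0.1, 0.6, 0, -1, 0.023, 0.002, 0.004, 0, 0.5, 0, -1, 0.012, 0.001, 0.002, 0, 0, 0, -1]
[0.012, 0.001, 0.002, 0, 0, 0, -1, 0, 0, 0, 0, 0, 0, -1, 0, 0, 0, 0, 0, 0, -1, 0, 0, 0, 0, 0, 0, -1, 0, 0, 0, 0, 0, 0, -1]
```

>>> carry_out(
  motion=[0.013,-0.001,0,0,0,2,-1,0.022,-0.002,0,0,0.9,4,-1,0.036,-0.002,0.001,0.1,0.7,0,-1,0.037,-0.004,0.001,0,0.6,0,-1,0.037,-0.004,0.002,0.1,0.7,0,-1],
)

```text
t: 19.6
tool_pos: [0.5567, 0.0745, 0.1491]
orientation: [-1.143, 1.246, -1.107]
force: [1.2, 0.6, -2.4]
opening: 0.0319
```

>>> carry_out(
  motion=[0.037,-0.004,0.002,0.1,0.6,0,-1,0.036,-0.004,0.002,0.1,0.7,0,-1,0.037,-0.004,0.003,0,0.6,0,-1,0.037,-0.004,0.004,0.1,0.7,0,-1,0.037,0,0.004,0.1,0.6,0,-1],
)

```text
t: 20.1
tool_pos: [0.569, -0.1176, 0.1403]
orientation: [-1.116, 1.29, -1.148]
force: [0.7, 0.3, -1.1]
opening: 0.0321
```

```bash
python3 - <<'E'
from h import *
rep();ms()
p,r=T()
G1,r1=Gm(tw(.038,.082,.10),-4.6,-6)
plan([(p+(G1-p)*.7,Rt(-3.5,-6),.035,8),(p+(G1-p)*.9,r1,.022,8),(G1,r1,.012,8)],-1)
E
```

```text
t 20.1 p [ 0.5692 -0.1212  0.1721] yaw/tilt [-1.94  6.38] F [ 0.7  0.3 -1.1] op 0.0321 q [-0.36  0.15  1.59  0.1   1.45 -0.34]
mouth [ 0.5723 -0.0309  0.1741] tray xy [0.0093 0.2125] tilt -6.36 t 20.1
[0.024, 0.01, 0.003, 0.2, 0.4, -0.1, -1, 0.025, 0.01, 0.004, 0.1, 0.3, -0.1, -1, 0.024, 0.011, 0.004, 0.2, 0.4, -0.1, -1, 0.024, 0.01, 0.004, 0.2, 0.4, -0.1, -1, 0.014, 0.006, 0.002, 0.1, 0.5, 0, -1]
[0.014, 0.006, 0.002, 0, 0.6, 0, -1, 0.007, 0.003, 0.001, 0, 0, 0, -1, 0.007, 0.003, 0.002, 0, 0, 0, -1, 0, 0, 0, 0, 0, 0, -1, 0, 0, 0, 0, 0, 0, -1]
```

>>> carry_out(
  motion=[0.024,0.01,0.003,0.2,0.4,-0.1,-1,0.025,0.01,0.004,0.1,0.3,-0.1,-1,0.024,0.011,0.004,0.2,0.4,-0.1,-1,0.024,0.01,0.004,0.2,0.4,-0.1,-1,0.014,0.006,0.002,0.1,0.5,0,-1],
)

```text
t: 20.6
tool_pos: [0.5783, -0.2316, 0.0754]
orientation: [-1.094, 1.312, -1.187]
force: [0.0, 0.6, -2.2]
opening: 0.0319
```

>>> carry_out(
  motion=[0.009,0.006,0.002,0,0.6,0,-1,0.005,0.003,0.001,0,0,0,-1,0.002,0.003,0.002,0,0,0,-1,0,0,0,0,0,0,-1,0,0,0,0,0,0,-1],
)

```text
t: 21.1
tool_pos: [0.5813, -0.2461, 0.0589]
orientation: [-1.089, 1.324, -1.192]
force: [-0.4, -0.4, -3.0]
opening: 0.0321
```

```bash
python3 - <<'E'
from h import *
rep();ms(); snap('wrist','w14'); snap('side','s14',3,(200,180,400,380))
G1,r1=Gm(tw(.038,.082,.055),-4.6,10)
plan([(G1,r1,.02,4)],-1)
E
```

```text
t 21.1 p [ 0.5812 -0.2495  0.0907] yaw/tilt [-5.05  6.12] F [-0.4 -0.4 -3. ] op 0.0321 q [-0.54  0.37  1.49  0.1   1.34 -0.48]
mouth [ 0.5892 -0.1596  0.0923] tray xy [0.0364 0.0856] tilt -6.1 t 21.1
[0.002, 0.002, 0.001, 0.1, -0.1, -3.2, -1, 0.002, 0.003, 0, 0.1, -0.1, -3.2, -1, 0.002, 0.002, 0.001, 0.1, -0.1, -3.3, -1, 0.002, 0.003, 0, 0, 0, -3.2, -1, 0.001, 0.002, 0.001, 0.1, -0.1, -3.2, -1]
```

View pics/w14.png

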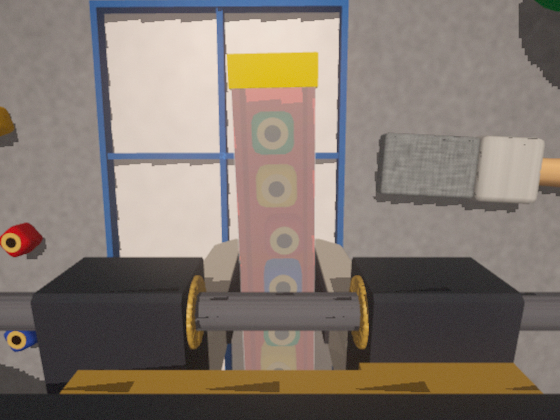

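View pics/s14.png

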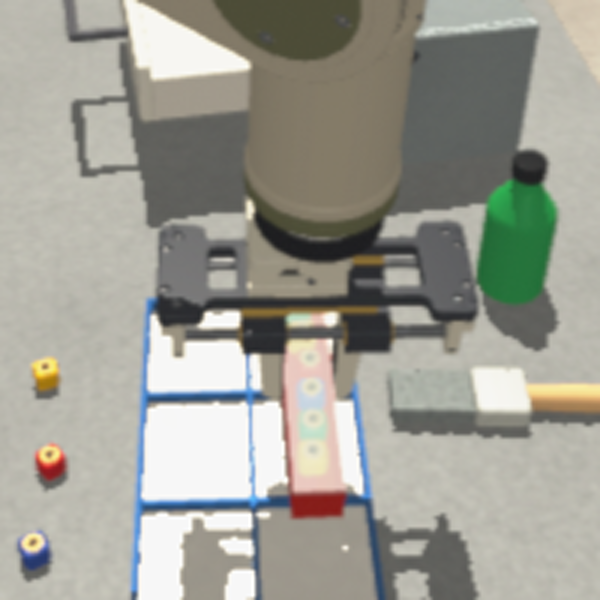

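>>> carry_out(
  motion=[0.002,0.002,0.001,0.1,-0.1,-3.2,-1,0.002,0.003,0,0.1,-0.1,-3.2,-1,0.002,0.002,0.001,0.1,-0.1,-3.2,-1,0.002,0.003,0,0,0,-3.2,-1,0.001,0.002,0,0.1,-0.1,-2.2,-1],
)

```text
t: 21.7
tool_pos: [0.5849, -0.2561, 0.0508]
orientation: [-1.292, 1.186, -1.392]
force: [-0.3, 0.0, -1.6]
opening: 0.0317
```

```bash
python3 - <<'E'
from h import *
rep();ms(); snap('wrist','w15')
for d in (14,18):
    G1,r1=Gm(tw(.038,.080,.058),-4.6,d); plan([(G1,r1,.02,1.2)],-1)
E
```

```text
t 21.7 p [ 0.5851 -0.2508  0.0824] yaw/tilt [-4.63  9.5 ] F [-0.3  0.  -1.6] op 0.0317 q [-0.4   0.3   1.59 -0.17  1.19 -0.26]
mouth [ 0.5923 -0.1636  0.0596] tray xy [0.0399 0.0818] tilt 9.49 t 21.7
[0.001, -0.001, 0, -0.1, 0, -1.1, -1, 0.001, -0.002, -0.001, -0.1, 0, -1.1, -1, 0.001, -0.001, 0, 0, 0, -1.1, -1, 0.001, -0.001, -0.001, -0.1, 0, -1.1, -1, 0, 0, 0, 0, 0, 0, -1]
[0.001, -0.001, 0, 0, 0, -1.1, -1, 0, -0.002, 0, -0.1, 0, -1, -1, 0.001, -0.001, -0.001, 0, 0, -1.1, -1, 0.001, -0.002, 0, -0.1, 0, -1, -1, 0, -0.001, 0, 0, 0, -1.1, -1]
[0.001, -0.002, 0, 0, 0, -1, -1, 0.001, -0.001, 0, -0.1, 0, -1.1, -1, 0.001, -0.002, -0.001, 0, -0.1, -1, -1, 0, 0, 0, 0, 0, 0, -1, 0, 0, 0, 0, 0, 0, -1]
```

View pics/w15.png

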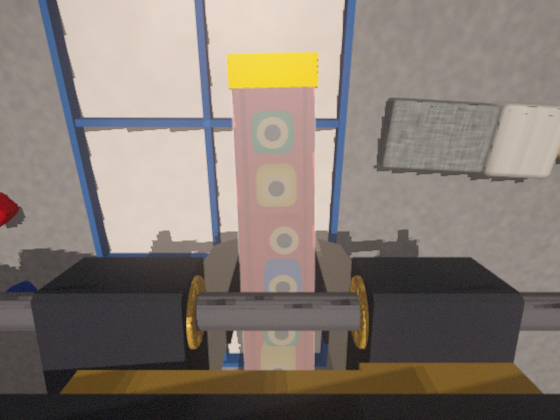

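>>> carry_out(
  motion=[0.001,-0.001,0,0,0,-1.1,-1,0.001,-0.002,-0.001,0,0,-1.1,-1,0.001,-0.001,0,0,0,-1.1,-1,0.001,-0.001,-0.001,0,0,-1.1,-1,0,-0.001,0,0,0,-1.1,-1],
)

```text
t: 22.25
tool_pos: [0.5831, -0.258, 0.0593]
orientation: [-1.367, 1.133, -1.466]
force: [0.3, -0.3, -3.1]
opening: 0.0323
```

```bash
cat > look.py <<'E'
import sys
from h import *
rep();ms(); snap('wrist',sys.argv[1])
E
python3 look.py w16
```

```text
t 22.25 p [ 0.5836 -0.2495  0.0901] yaw/tilt [-4.61 15.35] F [ 0.3 -0.3 -3.1] op 0.0323 q [-0.34  0.28  1.62 -0.28  1.18 -0.16]
mouth [ 0.5906 -0.1651  0.0586] tray xy [0.0383 0.0802] tilt 15.35 t 22.25
```

View pics/w16.png

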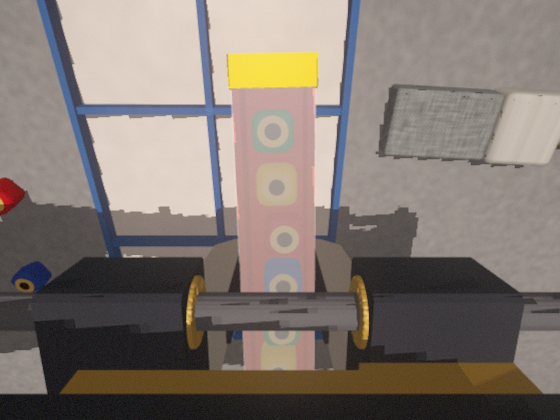

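Still none moving at 15.4°. Up another 2°.

>>> carry_out(
  motion=[0,-0.001,0,0,0,-0.8,-1,0,-0.001,0,0,0,-0.8,-1,0,-0.001,0,0,0,-0.6,-1,0,0,0,0,0,0,-1,0,0,0,0,0,0,-1],
)

```text
t: 22.8
tool_pos: [0.5833, -0.2562, 0.0621]
orientation: [-1.4, 1.109, -1.495]
force: [0.1, 0.2, -1.4]
opening: 0.0318
```

```bash
python3 look.py w17
```

```text
t 22.8 p [ 0.5838 -0.2464  0.0926] yaw/tilt [-4.56 17.78] F [ 0.1  0.2 -1.4] op 0.0318 q [-0.31  0.28  1.63 -0.33  1.18 -0.12]
mouth [ 0.5907 -0.1635  0.0575] tray xy [0.0383 0.0819] tilt 17.78 t 22.8
```

View pics/w17.png

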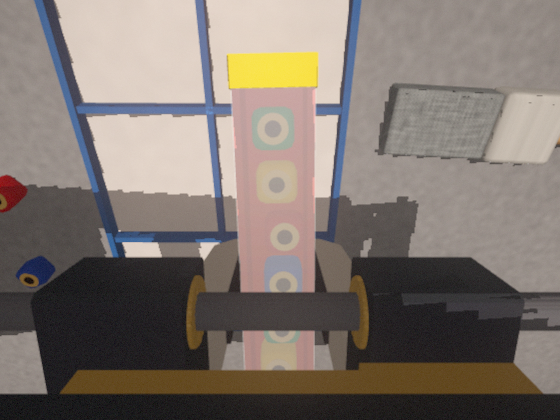

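>>> carry_out(
  motion=[0,0,0,0,0,-0.7,-1,0,0,0,0,0,0,-1,0,0,0,0,0,0,-1,0,0,0,0,0,0,-1,0,0,0,0,0,0,-1],
)

```text
t: 23.35
tool_pos: [0.5831, -0.2566, 0.062]
orientation: [-1.409, 1.103, -1.505]
force: [-0.3, 0.7, -1.9]
opening: 0.032
```

```bash
python3 look.py w18
```

```text
t 23.35 p [ 0.5837 -0.2465  0.0923] yaw/tilt [-4.61 18.53] F [-0.3  0.7 -1.9] op 0.032 q [-0.31  0.28  1.63 -0.34  1.17 -0.1 ]
mouth [ 0.5906 -0.164   0.0561] tray xy [0.0382 0.0813] tilt 18.52 t 23.35
```

View pics/w18.png

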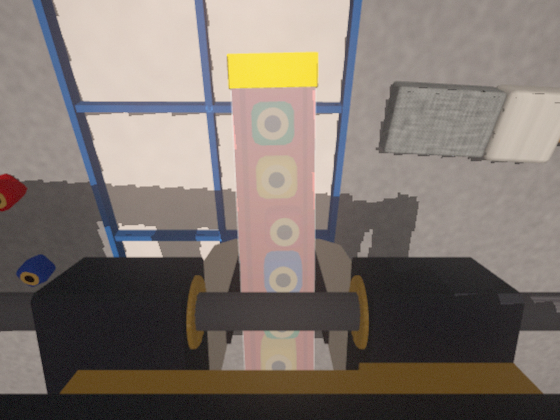

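>>> carry_out(
  motion=[0,0,0,0,0,-0.8,-1,0,0,0,0,0,0,-1,0,0,0,0,0,0,-1,0,0,0,0,0,0,-1,0,0,0,0,0,0,-1],
)

```text
t: 23.9
tool_pos: [0.5831, -0.2566, 0.062]
orientation: [-1.421, 1.094, -1.515]
force: [1.1, -0.5, -2.4]
opening: 0.0318
```

```bash
python3 look.py w19
```

```text
t 23.9 p [ 0.5837 -0.246   0.0922] yaw/tilt [-4.61 19.4 ] F [ 1.1 -0.5 -2.4] op 0.0318 q [-0.3   0.28  1.63 -0.36  1.17 -0.08]
mouth [ 0.5906 -0.1641  0.0547] tray xy [0.0382 0.0812] tilt 19.4 t 23.9
```

View pics/w19.png

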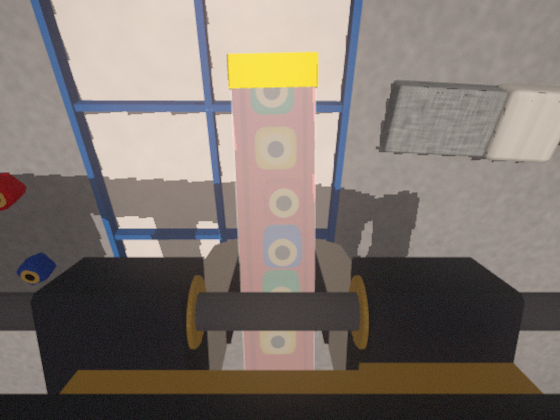

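>>> carry_out(
  motion=[0,0,0,0,0,0,-1,0,0,0,0,0,0,-1,0,0,0,0,0,0,-1,0,0,0,0,0,4,-1,0,0,0,0,0,5,-1],
)

```text
t: 24.45
tool_pos: [0.5831, -0.2536, 0.0608]
orientation: [-1.303, 1.177, -1.397]
force: [0.3, -0.7, -2.6]
opening: 0.0318
```

```bash
python3 look.py w20; python3 -c "
from h import *
snap('side','s20',3,(200,180,400,380))"
```

```text
t 24.45 p [ 0.5834 -0.2479  0.0923] yaw/tilt [-4.34 10.18] F [ 0.3 -0.7 -2.6] op 0.0318 q [-0.39  0.29  1.59 -0.18  1.21 -0.25]
mouth [ 0.5901 -0.161   0.0686] tray xy [0.0375 0.0843] tilt 10.17 t 24.45
```

View pics/w20.png

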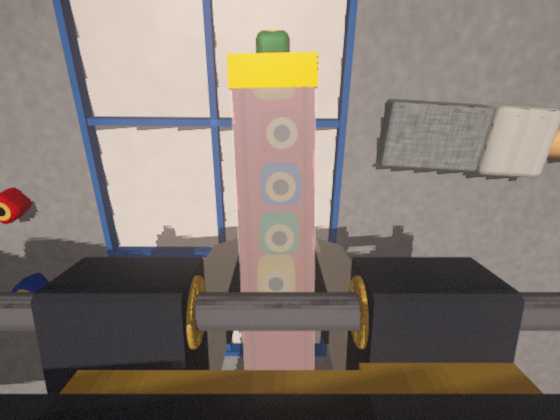

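View pics/s20.png

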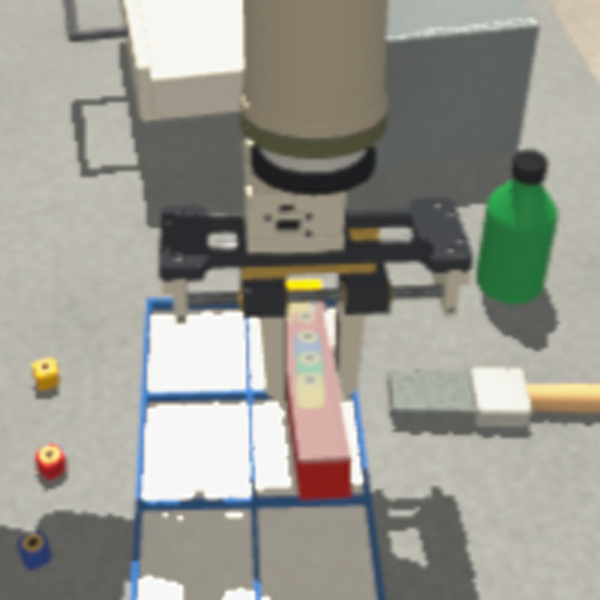

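```bash
python3 - <<'E'
from h import *
p,r=T(); G1,r1=Gm(tw(.038,-.008,.062),-4.6,13)
_,r0=Gm([0,0,0],-4.6,6)
plan([(p+(G1-p)*.1,r0,.01,5),(p+(G1-p)*.8,r0,.025,5),(p+(G1-p)*.95,r1,.015,5),(G1,r1,.008,5)],-1)
E
```

```text
[0.006, 0.002, 0, -0.4, -0.1, 4.3, -1, 0.02, 0.003, 0, 0, 0, 0, -1, 0.021, 0.003, 0, 0, 0, 0, -1, 0.02, 0.003, 0, 0, 0, 0, -1, 0.008, 0.001, 0, 0, 0, -3.5, -1]
[0.009, 0.001, 0, 0, 0, -3.5, -1, 0.004, 0.001, 0, 0, 0, 0, -1, 0, 0, 0, 0, 0, 0, -1, 0, 0, 0, 0, 0, 0, -1, 0, 0, 0, 0, 0, 0, -1]
```

>>> carry_out(
  motion=[0.006,0.002,0,-0.4,-0.1,4.3,-1,0.018,0.003,0,0,0,0,-1,0.021,0.003,0,0,0,0,-1,0.02,0.003,0,0,0,0,-1,0.008,0.001,0,0,0,-3.5,-1],
)

```text
t: 25.05
tool_pos: [0.5757, -0.3369, 0.0577]
orientation: [-1.307, 1.188, -1.398]
force: [-0.3, -0.8, -1.5]
opening: 0.0321
```

>>> carry_out(
  motion=[0.007,0.001,0,0,0,-3.5,-1,0.003,0,0,0,0,-2,-1,0,0,0,0,0,-1,-1,0,0,0,0,0,0,-1,0,0,0,0,0,0,-1],
)

```text
t: 25.55
tool_pos: [0.5736, -0.3503, 0.057]
orientation: [-1.405, 1.124, -1.488]
force: [0.2, -0.4, -1.6]
opening: 0.0319
```

```bash
python3 look.py w21
```

```text
t 25.55 p [ 0.5745 -0.3407  0.0876] yaw/tilt [-4.85 17.52] F [ 0.2 -0.4 -1.6] op 0.0319 q [-0.46  0.34  1.56 -0.31  1.15 -0.26]
mouth [ 0.5814 -0.2576  0.0528] tray xy [ 0.0366 -0.0127] tilt 17.52 t 25.55
```

View pics/w21.png

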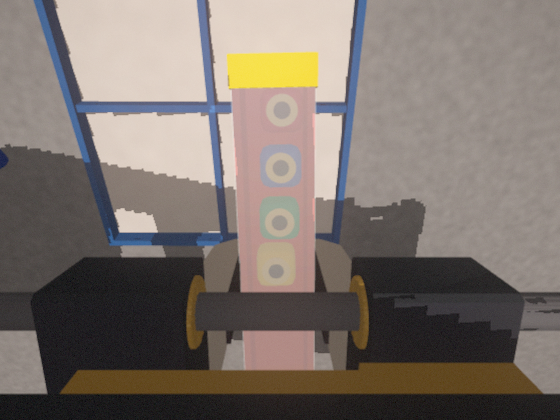

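```bash
python3 -c "
from h import *
a=snap('top','t21',4,(320,180,480,310)); snap('side','s21',3,(190,220,390,410))"
```

View pics/t21.png

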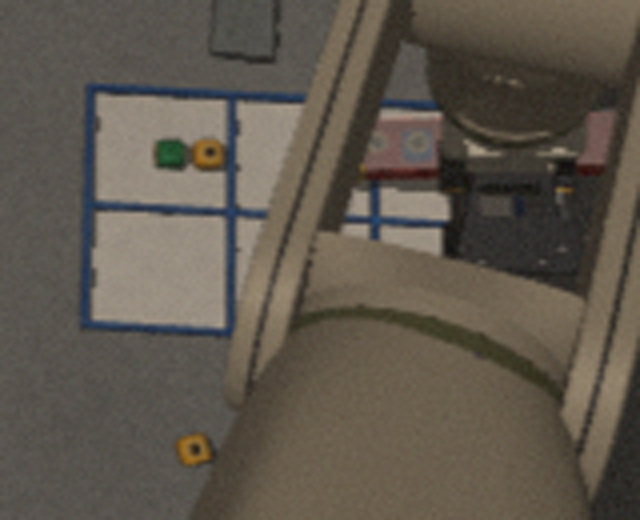

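View pics/s21.png

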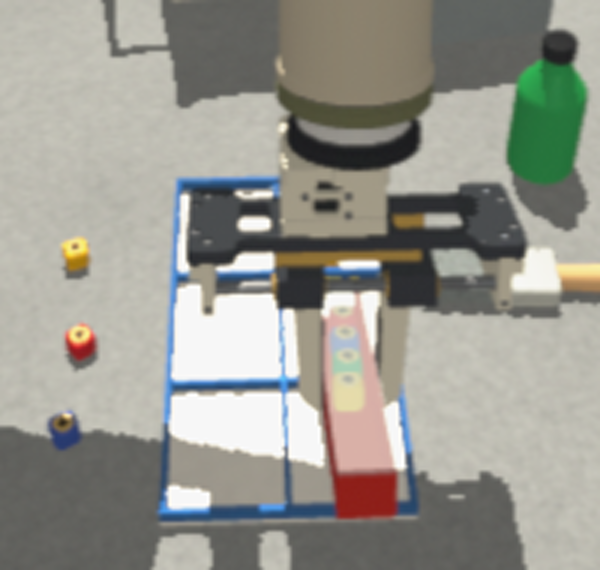

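>>> carry_out(
  motion=[0,0,0,0,0,-1,-1,0,0,0,0,0,-0.9,-1,0,0,0,0,0,0,-1,0,0,0,0,0,0,-1,0,0,0,0,0,0,-1],
)

```text
t: 26.2
tool_pos: [0.5737, -0.3511, 0.0576]
orientation: [-1.431, 1.105, -1.514]
force: [-0.3, 0.1, -1.6]
opening: 0.0318
```

```bash
python3 look.py w22
```

```text
t 26.2 p [ 0.5747 -0.3404  0.0878] yaw/tilt [-4.92 19.58] F [-0.3  0.1 -1.6] op 0.0318 q [-0.44  0.34  1.57 -0.35  1.14 -0.22]
mouth [ 0.5816 -0.2586  0.0501] tray xy [ 0.0369 -0.0137] tilt 19.58 t 26.2
```

View pics/w22.png

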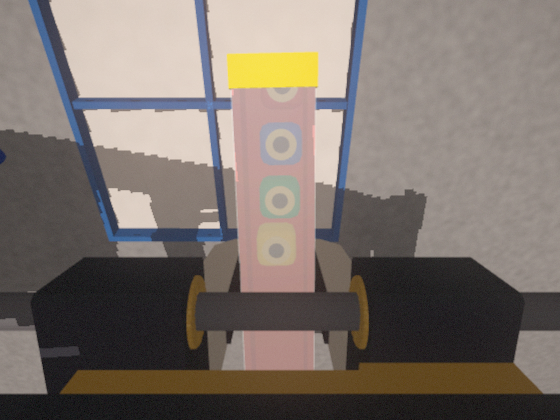

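>>> carry_out(
  motion=[0,0,0,0,0,0,-1,0,0,0,0,0,0,-1,0,0,0,0,0,0,-1,0,0,0,0,0,8,-1,0,0,0,0,0,6,-1],
)

```text
t: 26.75
tool_pos: [0.5747, -0.3467, 0.0568]
orientation: [-1.244, 1.229, -1.33]
force: [-0.1, -0.4, -0.6]
opening: 0.0325
```

```bash
python3 look.py w23
```

```text
t 26.75 p [ 0.5751 -0.3438  0.0887] yaw/tilt [-4.5   5.21] F [-0.1 -0.4 -0.6] op 0.0325 q [-0.57  0.39  1.46 -0.09  1.25 -0.47]
mouth [ 0.582  -0.2552  0.0726] tray xy [ 0.0369 -0.0102] tilt 5.2 t 26.75
```

View pics/w23.png

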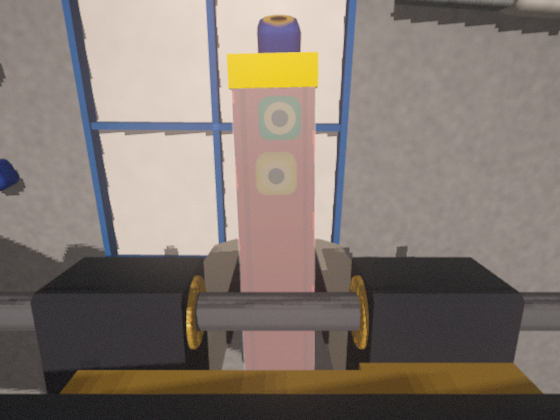

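```bash
python3 - <<'E'
from h import *
p,r=T(); G1,r1=Gm(tw(.038,-.104,.062),-4.6,13)
_,r0=Gm([0,0,0],-4.6,3)
plan([(p+(G1-p)*.1,r0,.01,5),(p+(G1-p)*.8,r0,.025,5),(p+(G1-p)*.95,r1,.015,5),(G1,r1,.008,5)],-1)
E
```

```text
[0.008, 0.001, 0, 0.3, -0.1, 1.9, -1, 0.02, 0.001, 0, 0, 0, 0, -1, 0.021, 0, 0.001, 0, 0, 0, -1, 0.02, 0.001, 0, 0, 0, 0, -1, 0.01, 0, 0, 0, 0, -5, -1]
[0.009, 0.001, 0.001, 0, 0, -5, -1, 0.004, 0.001, 0, 0, 0, 0, -1, 0, 0, 0, 0, 0, 0, -1, 0, 0, 0, 0, 0, 0, -1, 0, 0, 0, 0, 0, 0, -1]
```

>>> carry_out(
  motion=[0.008,0.001,0,0.3,-0.1,2,-1,0.02,0.001,0,0,0,0,-1,0.021,0,0.001,0,0,0,-1,0.02,0.001,0,0,0,0,-1,0.01,0,0,0,0,-5,-1],
)

```text
t: 27.3
tool_pos: [0.5659, -0.4373, 0.0582]
orientation: [-1.284, 1.204, -1.38]
force: [0.3, 0.1, -2.2]
opening: 0.0319
```

>>> carry_out(
  motion=[0.007,0.001,0.001,0,0,-5,-1,0.002,-0.001,0,0,0,-3,-1,0,-0.001,0,0,0,-1,-1,0,0,0,0,0,0,-1,0,0,0,0,0,0,-1],
)

```text
t: 27.8
tool_pos: [0.5658, -0.449, 0.0602]
orientation: [-1.417, 1.114, -1.502]
force: [-0.3, 0.2, -1.2]
opening: 0.0316
```

```bash
python3 look.py w24
```

```text
t 27.8 p [ 0.5668 -0.4389  0.0905] yaw/tilt [-4.92 18.56] F [-0.3  0.2 -1.2] op 0.0316 q [-0.59  0.42  1.45 -0.32  1.13 -0.39]
mouth [ 0.5737 -0.3564  0.0543] tray xy [ 0.0368 -0.1118] tilt 18.56 t 27.8
```

View pics/w24.png

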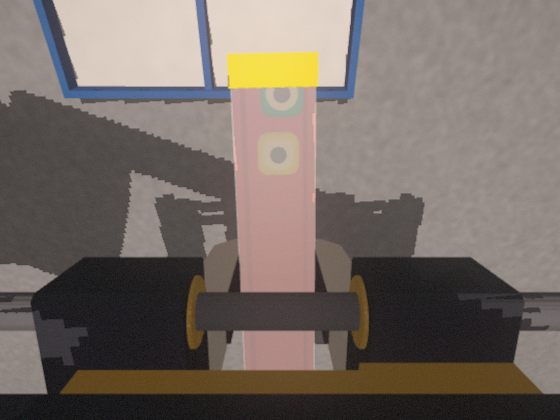

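>>> carry_out(
  motion=[-0.003,0,0,0,0,-1,-1,-0.003,0.001,0,0,0,-0.5,-1,-0.003,0.001,0,0,0,0,-1,0,0,0,0,0,0,-1,0,0,0,0,0,0,-1],
)

```text
t: 28.35
tool_pos: [0.5662, -0.4418, 0.0551]
orientation: [-1.437, 1.1, -1.523]
force: [0.0, -0.2, -2.0]
opening: 0.0319
```

```bash
python3 look.py w25
```

```text
t 28.35 p [ 0.5673 -0.4309  0.0852] yaw/tilt [-5.04 20.15] F [ 0.  -0.2 -2. ] op 0.0319 q [-0.57  0.41  1.48 -0.35  1.11 -0.34]
mouth [ 0.5743 -0.3494  0.0466] tray xy [ 0.0369 -0.1048] tilt 20.15 t 28.35
```

View pics/w25.png

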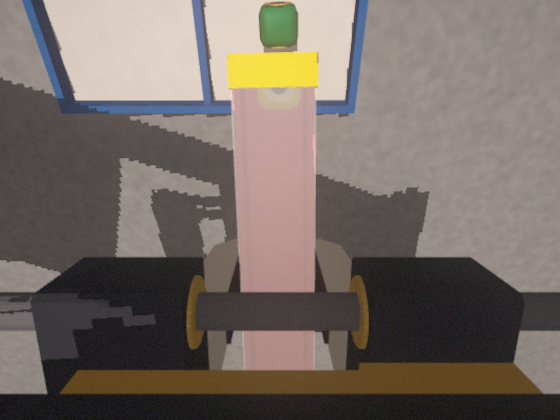

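>>> carry_out(
  motion=[0,0,0,0,0,8.5,-1,0,0,0,0,0,8.5,-1,0,0,0,0,0,6,-1,0,0,0,0,0,0,-1,0,0,0,0,0,0,-1],
)

```text
t: 28.9
tool_pos: [0.5663, -0.4404, 0.0543]
orientation: [-1.125, 1.298, -1.226]
force: [0.8, -0.1, -1.9]
opening: 0.0313
```

```bash
python3 look.py w26; python3 - <<'E'
from h import *
p,r=T(); G1,r1=Gm(tw(-.038,-.100,.060),-4.6,12)
_,r0=Gm([0,0,0],-4.6,-3)
plan([(p+(G1-p)*.1,r0,.01,5),(p+(G1-p)*.8,r0,.025,5),(p+(G1-p)*.95,r1,.015,5),(G1,r1,.008,5)],-1)
E
```

```text
t 28.9 p [ 0.5662 -0.4423  0.0863] yaw/tilt [-4.78  3.39] F [ 0.8 -0.1 -1.9] op 0.0313 q [-0.76  0.58  1.21  0.05  1.39 -0.68]
mouth [ 0.5737 -0.3523  0.0836] tray xy [ 0.0365 -0.1077] tilt -3.39 t 28.9
[-0.001, 0, -0.007, 0.2, -0.2, -0.4, -1, -0.003, 0, -0.017, 0, 0, 0, -1, -0.002, 0, -0.018, 0, 0, 0, -1, -0.003, 0, -0.017, 0, 0, 0, -1, 0.002, 0, -0.004, 0, 0, -5, -1]
[0.003, 0, -0.003, 0, 0, -5, -1, 0.002, 0, -0.004, 0, 0, -5, -1, -0.001, 0, -0.004, 0, 0, 0, -1, 0, 0, 0, 0, 0, 0, -1, 0, 0, 0, 0, 0, 0, -1]
```

View pics/w26.png

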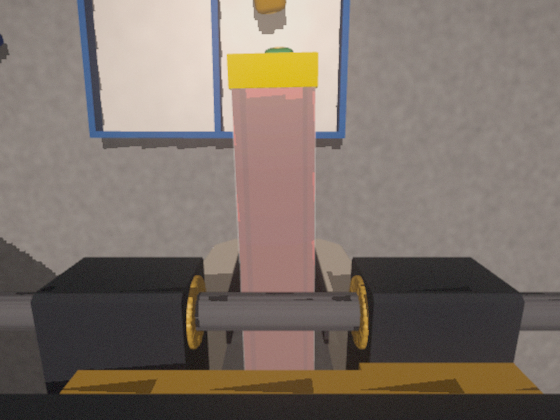

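```bash
python3 - <<'E'
from h import *
p,r=T(); rr=Rdown(3.9)
plan([((0.566,-0.40,0.15),Rt(-4,0),.045,8),((0.56,-.1,.195),Rt(0,0),.048,8),((0.549,0.18,0.195),rr,.048,8),((0.547,0.218,0.19),rr,.02,8)],-1)
E
```

```text
[-0.022, -0.031, -0.002, 0.1, -0.4, -1.7, -1, -0.021, -0.031, -0.001, 0.1, -0.4, -1.7, -1, -0.043, -0.006, -0.004, 0, -0.6, 0, -1, -0.042, -0.007, -0.003, 0, -0.5, 0, -1, -0.043, -0.006, -0.003, 0, -0.6, 0, -1]
[-0.043, -0.007, -0.003, 0, -0.6, 0, -1, -0.043, -0.006, -0.002, 0, -0.5, 0, -1, -0.042, -0.007, -0.002, 0, -0.6, 0, -1, -0.043, -0.006, -0.001, 0, -0.6, 0, -1, -0.047, 0, -0.002, 0, -0.6, 0, -1]
[-0.046, 0, -0.001, 0, -0.7, 0, -1, -0.047, 0, -0.001, 0, -0.6, 0, -1, -0.047, 0, 0, 0, -0.7, 0, -1, -0.047, 0, 0, 0, -0.6, 0, -1, -0.046, 0, 0.001, 0, -0.7, 0, -1]
[-0.019, 0.002, 0, 0, 0, 0, -1, -0.019, 0.003, 0, 0, 0, 0, -1, 0, 0, 0, 0, 0, 0, -1, 0, 0, 0, 0, 0, 0, -1, 0, 0, 0, 0, 0, 0, -1]
```

>>> carry_out(
  motion=[-0.022,-0.031,-0.002,0.1,-0.4,-1.7,-1,-0.021,-0.031,-0.001,0.1,-0.4,-1.7,-1,-0.043,-0.006,-0.004,0,-0.6,0,-1,-0.042,-0.007,-0.003,0,-0.5,0,-1,-0.043,-0.006,-0.003,0,-0.6,0,-1],
)

```text
t: 29.45
tool_pos: [0.5617, -0.2654, 0.1336]
orientation: [-1.202, 1.236, -1.244]
force: [1.0, 0.4, -0.9]
opening: 0.032
```

>>> carry_out(
  motion=[-0.043,-0.007,-0.003,0,-0.6,0,-1,-0.043,-0.006,-0.002,0,-0.5,0,-1,-0.042,-0.007,-0.002,0,-0.6,0,-1,-0.043,-0.006,-0.001,0,-0.6,0,-1,-0.046,0,-0.002,0,-0.6,0,-1],
)

```text
t: 29.95
tool_pos: [0.5528, -0.0336, 0.1584]
orientation: [-1.235, 1.179, -1.211]
force: [1.4, 0.6, -0.9]
opening: 0.0316
```

>>> carry_out(
  motion=[-0.046,0,-0.001,0,-0.7,0,-1,-0.046,0,-0.001,0,-0.6,0,-1,-0.04,0,0,0,-0.7,0,-1,-0.03,0,0,0,-0.6,0,-1,-0.01,0,0.001,0,-0.7,0,-1],
)

```text
t: 30.45
tool_pos: [0.5387, 0.1546, 0.1542]
orientation: [-1.267, 1.113, -1.166]
force: [-0.3, -0.5, -2.4]
opening: 0.0322
```

```bash
python3 look.py w27; python3 - <<'E'
from h import *
snap('top','t27',4,(320,180,480,310)); snap('top','t27b',4,(140,160,280,280))
p,r=T(); rr=Rdown(3.9)
plan([((0.547,0.218,0.17),rr,.03,8),((0.547,0.218,0.112),rr,.025,8),((0.547,0.218,0.098),rr,.007,8)],-1)
E
```

```text
t 30.45 p [0.5382 0.1556 0.1862] yaw/tilt [5.57 1.93] F [-0.3 -0.5 -2.4] op 0.0322 q [ 0.21  0.05  1.67 -0.03  1.42  0.12]
mouth [0.5296 0.2449 0.1754] tray xy [-0.0554  0.484 ] tilt 1.81 t 30.45
[-0.022, 0.005, 0.005, -0.2, 0.5, 0.6, -1, -0.022, 0.005, 0.004, -0.2, 0.5, 0.6, -1, -0.022, 0.005, 0.004, -0.2, 0.5, 0.6, -1, 0, 0.019, 0, 0, 0, 0, -1, 0, 0.02, 0, 0, 0, 0, -1]
[0, 0.019, 0, 0, 0, 0, -1, 0, 0.007, 0, 0, 0, 0, -1, 0, 0.007, 0, 0, 0, 0, -1, 0, 0, 0, 0, 0, 0, -1, 0, 0, 0, 0, 0, 0, -1]
```

View pics/w27.png

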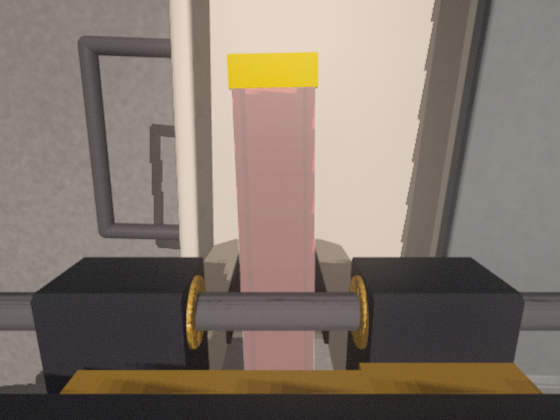

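View pics/t27.png

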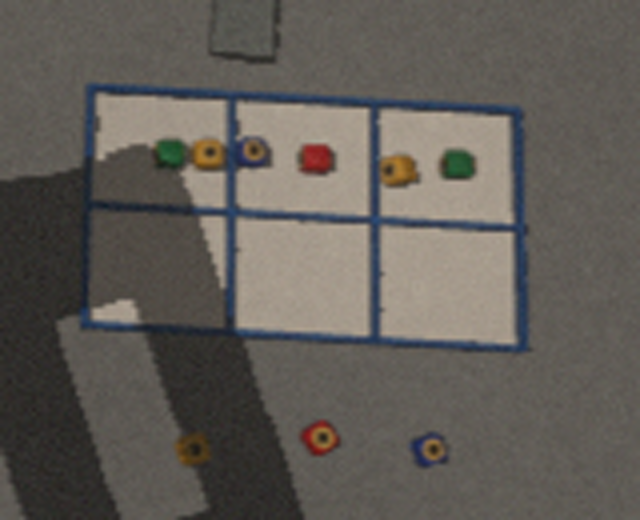

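View pics/t27b.png

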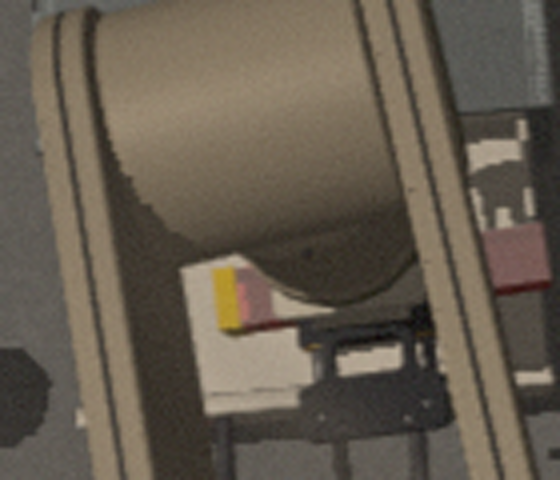

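>>> carry_out(
  motion=[-0.018,0.002,0.004,-0.2,0.5,0.6,-1,-0.022,0.003,0.004,-0.2,0.5,0.6,-1,-0.015,0.003,0.003,-0.2,0.5,0.6,-1,-0.005,0.01,0,0,0,0,-1,0,0.005,0,0,0,0,-1],
)

```text
t: 31.1
tool_pos: [0.5475, 0.2076, 0.1297]
orientation: [-1.237, 1.158, -1.169]
force: [-0.1, 0.7, -2.5]
opening: 0.0315
```

```bash
python3 - <<'E'
from h import *
rep()
p,r=T(); rr=Rdown(3.9)
plan([((0.547,0.218,0.112),rr,.023,8),((0.547,0.218,0.099),rr,.007,8)],-1)
E
```

```text
t 31.1 p [0.5473 0.2078 0.1617] yaw/tilt [3.53 0.37] F [-0.1  0.7 -2.5] op 0.0315 q [ 0.28  0.14  1.62 -0.01  1.38  0.22]
[-0.004, 0.017, 0, -0.1, -0.1, 0.1, -1, -0.003, 0.016, 0, -0.1, -0.1, 0.1, -1, -0.004, 0.017, 0, -0.1, -0.2, 0.1, -1, 0, 0.006, 0, 0, 0, 0, -1, 0, 0.007, 0, 0, 0, 0, -1]
```

>>> carry_out(
  motion=[-0.003,0.017,0,-0.1,-0.1,0.1,-1,-0.003,0.016,0,-0.1,-0.1,0.1,-1,-0.003,0.012,0,-0.1,-0.1,0.1,-1,0,0.007,0,0,0,0,-1,0,0.004,0,0,0,0,-1],
)

```text
t: 31.6
tool_pos: [0.5466, 0.2129, 0.0685]
orientation: [-1.243, 1.162, -1.161]
force: [0.2, 0.4, -0.9]
opening: 0.032
```

>>> carry_out(
  motion=[0,0.002,0,0,0,0,-1,0,0.001,0,0,0,0,-1,0,0.001,0,0,0,0,-1,0,0,0,0,0,0,-1,0,0,0,0,0,0,-1],
)

```text
t: 32.1
tool_pos: [0.5482, 0.2129, 0.0665]
orientation: [-1.24, 1.16, -1.163]
force: [-0.5, 0.2, -1.9]
opening: 0.0318
```

```bash
python3 - <<'E'
from h import *
rep()
E
```

```text
t 32.1 p [0.5481 0.213  0.0985] yaw/tilt [3.73 0.1 ] F [-0.5  0.2 -1.9] op 0.0318 q [ 0.28  0.2   1.67 -0.    1.27  0.22]
```

>>> carry_out(
  motion=[0,0.001,0,0,0,0,-1,0,0.001,0,0,0,0,-1,0,0.001,0,0,0,0,-1,0,0,0,0,0,0,-0.1,0,0,0,0,0,0,0.15],
)

```text
t: 32.6
tool_pos: [0.5502, 0.2133, 0.0661]
orientation: [-1.236, 1.157, -1.164]
force: [-0.4, -0.1, -0.2]
opening: 0.0433
```

>>> carry_out(
  motion=[0,0,0,0,0,0,0.15,0,-0.01,0,0,0,0,0.15,0,-0.03,0,0,0,0,0.15,0,-0.04,0,0,0,0,0.15,0,-0.04,0,0,0,0,0.15],
)

```text
t: 33.1
tool_pos: [0.5442, 0.2119, 0.1826]
orientation: [-1.25, 1.166, -1.16]
force: [1.1, 0.3, -0.1]
opening: 0.0533
```

```bash
python3 look.py w30; python3 - <<'E'
from h import *
E
```

```text
t 33.1 p [0.5445 0.212  0.2145] yaw/tilt [3.74 0.61] F [ 1.1  0.3 -0.1] op 0.0533 q [ 0.28  0.11  1.55 -0.    1.49  0.22]
mouth [0.5386 0.3018 0.2062] tray xy [-0.051   0.5415] tilt 0.24 t 33.1
```

View pics/w30.png

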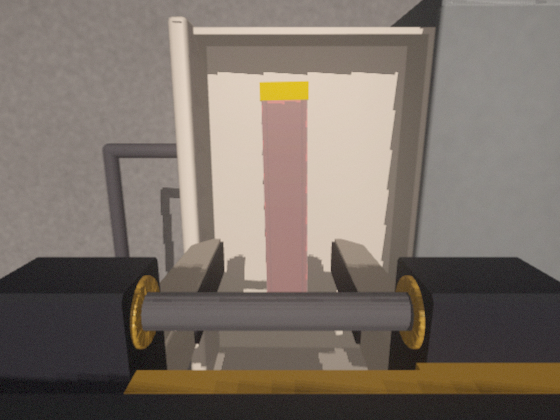

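```bash
python3 - <<'E'
from h import *
rr=Rdown(0)
plan([((0.43,-0.05,0.19),Rdown(2),.046,8),((0.402,-0.31,0.16),rr,.046,8),((0.40,-0.34,0.15),rr,.02,8)],0)
E
```

```text
[0.036, 0.005, -0.019, 0, 0.2, 0, 0, 0.037, 0.005, -0.019, 0, 0.3, 0, 0, 0.036, 0.004, -0.019, 0, 0.2, 0, 0, 0.037, 0.005, -0.019, 0, 0.3, 0.1, 0, 0.037, 0.005, -0.019, 0, 0.2, 0, 0]
[0.037, 0.005, -0.018, 0, 0.3, 0, 0, 0.036, 0.005, -0.019, 0, 0.2, 0, 0, 0.043, 0.005, -0.006, 0, 0.3, 0, 0, 0.043, 0.005, -0.006, 0, 0.4, 0, 0, 0.044, 0.005, -0.006, 0, 0.3, 0, 0]
[0.043, 0.005, -0.005, 0, 0.4, 0, 0, 0.043, 0.005, -0.005, 0, 0.3, 0, 0, 0.044, 0.005, -0.005, 0, 0.3, 0, 0, 0.015, 0.005, -0.001, 0, 0, 0, 0, 0.015, 0.005, -0.001, 0, 0, 0, 0]
```

>>> carry_out(
  motion=[0.036,0.002,-0.019,0,0.2,0,0,0.037,0.002,-0.019,0,0.3,0,0,0.036,0.002,-0.019,0,0.2,0,0,0.037,0.005,-0.019,0,0.3,0.1,0,0.037,0.005,-0.019,0,0.2,0,0],
)

```text
t: 33.65
tool_pos: [0.4665, 0.0243, 0.1829]
orientation: [-1.22, 1.161, -1.177]
force: [-0.1, -0.3, -0.5]
opening: 0.0468
```

>>> carry_out(
  motion=[0.037,0.005,-0.018,0,0.3,0,0,0.036,0.005,-0.019,0,0.2,0,0,0.043,0.005,-0.006,0,0.3,0,0,0.043,0.005,-0.006,0,0.4,0,0,0.044,0.005,-0.006,0,0.3,0,0],
)

```text
t: 34.15
tool_pos: [0.4176, -0.1878, 0.1599]
orientation: [-1.204, 1.172, -1.201]
force: [0.2, -0.1, 0.8]
opening: 0.0462
```

>>> carry_out(
  motion=[0.043,0.007,-0.005,0,0.4,0,0,0.04,0.008,-0.005,0,0.3,0,0,0.03,0.005,-0.003,0,0.3,0,0,0.015,0.004,-0.001,0,0,0,0,0.004,0,0,0,0,0,0],
)

```text
t: 34.65
tool_pos: [0.4044, -0.3306, 0.1376]
orientation: [-1.193, 1.186, -1.223]
force: [0.6, 0.4, 0.2]
opening: 0.0465
```

```bash
python3 look.py w31; python3 - <<'E'
from h import *
snap('top','t31',4,(320,180,480,310))
print(topix(cam('wrist'),[[.402,-.1605,.018],[.4065,-.2395,.018],[.397,-.307,.018]]).round(0))
E
```

```text
t 34.65 p [ 0.4035 -0.3305  0.1696] yaw/tilt [0.15 1.58] F [0.6 0.4 0.2] op 0.0465 q [-0.8  -0.06  1.81  0.02  1.37 -0.8 ]
mouth [ 0.4035 -0.2405  0.1613] tray xy [-0.1422 -0.01  ] tilt 0.2 t 34.65
[[271. -24.]
 [276.  87.]
 [265. 171.]]
```

View pics/w31.png

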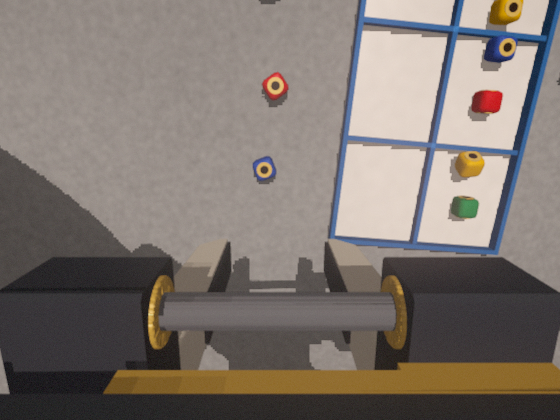

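View pics/t31.png

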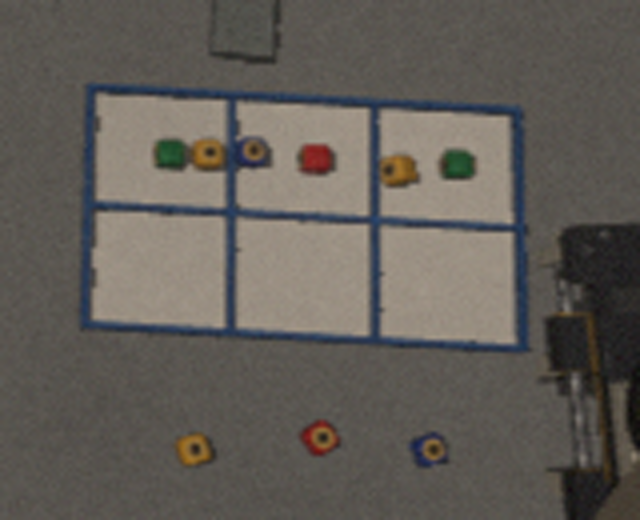

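```bash
python3 - <<'E'
import cv2,numpy as np
im=cv2.imread('pics/w31.png'); t=cv2.imread('pics/top_full.png')
a=cv2.resize(im[65:110,250:300],(400,360),interpolation=cv2.INTER_CUBIC); b=cv2.resize(im[148:193,240:290],(400,360),interpolation=cv2.INTER_CUBIC)
cv2.imwrite('pics/z31.png',np.hstack([a,b]))
E
```

```text
(no output)
```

View pics/z31.png

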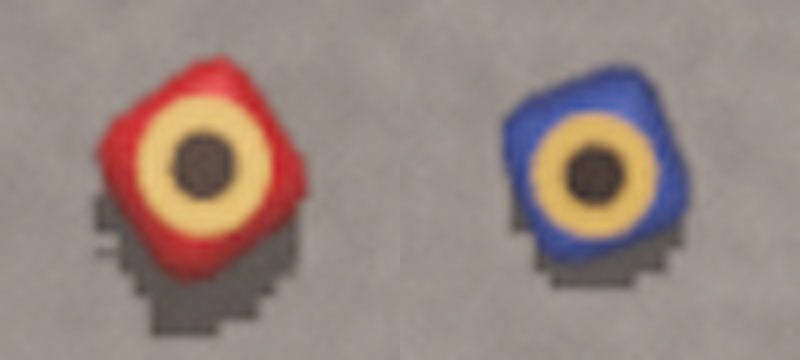

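```bash
python3 - <<'E'
from h import *
c=cam('wrist')
print(onz(c,(275.4,85.6),.018),onz(c,(264.3,169.6),.018))
p,r=T(); rr=Rdown(19); b=onz(c,(264.3,169.6),.018); b=b*0.5+0.5*np.array([.397,-.307,0])
print(b)
plan([((b[0],b[1],0.1),rr,.035,6,0),((b[0],b[1],0.04),rr,.03,6,0),((b[0],b[1],0.027),rr,.008,6,0)],0)
E
```

```text
[ 0.40575361 -0.23826656  0.018     ] [ 0.39651088 -0.30589918  0.018     ]
[ 0.39675544 -0.30644959  0.009     ]
[-0.006, 0.017, -0.003, -0.4, -4.7, 0.1, 0, -0.006, 0.018, -0.001, -0.4, -4.7, 0.1, 0, -0.006, 0.017, -0.002, -0.4, -4.7, 0.2, 0, -0.006, 0.018, -0.001, -0.4, -4.7, 0.1, 0, 0, 0.02, 0, 0, 0, 0, 0]
[0, 0.02, 0, 0, 0, 0, 0, 0, 0.02, 0.001, 0, 0, 0, 0, 0, 0.007, 0, 0, 0, 0, 0, 0, 0.006, 0, 0, 0, 0, 0, 0, 0, 0, 0, 0, 0, 0]
```

>>> carry_out(
  motion=[-0.006,0.017,-0.003,-0.4,-4.7,0.1,0,-0.006,0.018,-0.001,-0.4,-4.7,0.1,0,-0.006,0.017,-0.002,-0.4,-4.7,0.2,0,-0.006,0.018,-0.001,-0.4,-4,0.1,0,0,0.015,0,0,0,0,0],
)

```text
t: 35.25
tool_pos: [0.4015, -0.3007, 0.0563]
orientation: [-1.351, 0.949, -0.96]
force: [0.8, 0.0, 0.3]
opening: 0.0467
```

```bash
python3 - <<'E'
from h import *
rep()
b=[.3967,-.3064]; rr=Rdown(19)
plan([((b[0],b[1],0.045),rr,.02,6,0),((b[0],b[1],0.026),rr,.009,6,0)],0)
E
```

```text
t 35.25 p [ 0.4014 -0.3006  0.0883] yaw/tilt [19.52  0.39] F [0.8 0.  0.3] op 0.0467 q [-0.75 -0.02  1.92  0.    1.23 -1.09]
[0.001, 0.014, -0.002, -0.1, 0.2, 0.1, 0, 0.001, 0.015, -0.002, -0.1, 0.1, 0.1, 0, 0.002, 0.014, -0.003, 0, 0.2, 0.1, 0, 0, 0.006, 0, 0, 0, 0, 0, 0, 0.007, 0, 0, 0, 0, 0]
[0, 0.006, 0, 0, 0, 0, 0, 0, 0, 0, 0, 0, 0, 0, 0, 0, 0, 0, 0, 0, 0, 0, 0, 0, 0, 0, 0, 0, 0, 0, 0, 0, 0, 0, 0]
```

>>> carry_out(
  motion=[0.001,0.014,-0.002,0,0.1,0.1,0,0.001,0.015,-0.002,0,0.1,0.1,0,0.002,0.014,-0.002,0,0.1,0.1,0,0,0.008,0,0,0,0,0,0,0.004,0,0,0,0,0],
)

```text
t: 35.75
tool_pos: [0.3985, -0.303, -0.0023]
orientation: [-1.347, 0.953, -0.957]
force: [-0.7, -0.3, -0.2]
opening: 0.0466
```

```bash
python3 - <<'E'
from h import *
rep()
b=[.3967,-.3064]; rr=Rdown(19)
plan([((b[0],b[1],0.024),rr,.009,6,0)],0)
E
```

```text
t 35.75 p [ 0.3984 -0.303   0.0297] yaw/tilt [19.45  0.27] F [-0.7 -0.3 -0.2] op 0.0466 q [-0.76  0.07  1.95  0.    1.12 -1.1 ]
[0.003, 0.006, -0.003, -0.3, 0.4, -0.1, 0, 0, 0, 0, 0, 0, 0, 0, 0, 0, 0, 0, 0, 0, 0, 0, 0, 0, 0, 0, 0, 0, 0, 0, 0, 0, 0, 0, 0]
```

>>> carry_out(
  motion=[0.003,0.004,-0.002,-0.2,0.3,0,0,0,0.002,-0.001,0,0,0,-0.6,0,0,0,0,0,0,-1,0,0,0,0,0,0,-1,0,0,0,0,0,0,-1],
  squeeze=15,
)

```text
t: 36.25
tool_pos: [0.397, -0.3082, -0.0081]
orientation: [-1.347, 0.96, -0.961]
force: [-0.4, -0.2, 0.4]
opening: 0.019
```

```bash
python3 - <<'E'
from h import *
rep()
b=[.3967,-.3064]; rr=Rdown(19); d=tw(-.038,-.092); print(d)
plan([((b[0],b[1],0.06),rr,.03,6),((d[0],d[1],0.06),Rdown(-4.6),.04,6),((d[0],d[1],0.045),Rdown(-4.6),.01,6)],-1)
E
```

```text
t 36.25 p [ 0.397  -0.3082  0.0239] yaw/tilt [19.05  0.07] F [-0.4 -0.2  0.4] op 0.019 q [-0.76  0.09  1.95  0.    1.11 -1.1 ]
[ 0.5007441 -0.3306561  0.       ]
[-0.001, -0.018, 0, 0, 0, 0, -1, -0.001, -0.018, 0, -0.1, 0.1, 0, -1, 0.014, 0, 0.023, 0, 5.9, 0, -1, 0.012, 0, 0.024, 0, 5.9, 0, -1, 0.009, 0, 0.025, 0, 5.9, 0, -1]
[0.007, 0, 0.026, 0, 5.9, 0, -1, 0, 0.007, 0, 0, 0, 0, -1, 0, 0.008, 0, 0, 0, 0, -1, 0, 0, 0, 0, 0, 0, -1, 0, 0, 0, 0, 0, 0, -1]
```

>>> carry_out(
  motion=[-0.001,-0.02,0,0,0,0,-1,-0.001,-0.02,0,-0.1,0.1,0,-1,0.014,0,0.023,0,5.9,0,-1,0.012,0,0.024,0,5.9,0,-1,0.009,0,0.025,0,5.9,0,-1],
)

```text
t: 36.75
tool_pos: [0.475, -0.3248, 0.0351]
orientation: [-1.215, 1.2, -1.202]
force: [-0.1, 0.6, -0.5]
opening: 0.0178
```

>>> carry_out(
  motion=[0.007,0,0.022,0,5,0,-1,0.002,0.007,0.004,0,0,0,-1,0,0.006,0,0,0,0,-1,0,0,0,0,0,0,-1,0,0,0,0,0,0,-1],
)

```text
t: 37.25
tool_pos: [0.5031, -0.3342, 0.0217]
orientation: [-1.173, 1.263, -1.267]
force: [-1.1, -0.3, -0.3]
opening: 0.0177
```

```bash
python3 look.py w33; python3 - <<'E'
from h import *
d=tw(-.038,-.092); print(d)
for th in ['tray']:
    imaging.read_camera('top')
    o=models.outline_of('top','tray')[0]; m=o['pixels']; r=cv2.minAreaRect(np.argwhere(m)[:,::-1].astype(np.float32)); print(r, onz(cam('top'),r[0],.014))
plan([((d[0],d[1],0.031),Rdown(-4.6),.01,6)],-1)
E
```

```text
t 37.25 p [ 0.503  -0.3342  0.0537] yaw/tilt [-4.33  0.14] F [-1.1 -0.3 -0.3] op 0.0177 q [-0.67  0.3   1.65 -0.    1.2  -0.59]
mouth [ 0.5098 -0.2444  0.0456] tray xy [-0.0358 -0.0053] tilt 0.11 t 37.25
[ 0.5007441 -0.3306561  0.       ]
((393.8282165527344, 233.9708251953125), (108.91188049316406, 61.605777740478516), 3.052882671356201) [ 0.54485376 -0.23495258  0.014     ]
[-0.001, 0.008, -0.001, 0, 0.1, 0, -1, -0.001, 0.007, -0.001, -0.1, 0, 0.1, -1, -0.002, 0.008, -0.001, 0, 0.1, 0, -1, 0, 0, 0, 0, 0, 0, -1, 0, 0, 0, 0, 0, 0, -1]
```

View pics/w33.png

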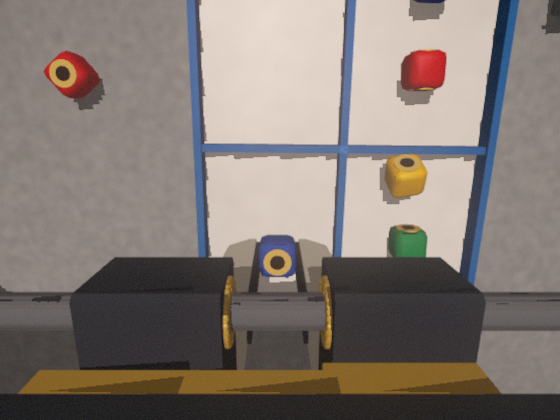

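>>> carry_out(
  motion=[-0.001,0.009,-0.001,0,0,0,-1,-0.001,0.008,0,0,0,0,-1,0,0.004,0,0,0,0,-1,0,0,0,0,0,0,-1,0,0,0,0,0,0,-0.3],
)

```text
t: 37.9
tool_pos: [0.5017, -0.3322, -0.0006]
orientation: [-1.172, 1.263, -1.268]
force: [0.5, 0.2, -0.3]
opening: 0.022
```

```bash
python3 - <<'E'
from h import *
rep()
b=[.4061,-.2388]
d=tw(-.038,-.092)
plan([((d[0],d[1],0.07),Rdown(-4.6),.035,6,-.2),((b[0]+.01,b[1]-.01,0.08),Rdown(30),.035,8,0),((b[0],b[1],0.06),Rdown(36),.015,8,0)],0)
E
```

```text
t 37.9 p [ 0.5016 -0.3321  0.0314] yaw/tilt [-4.38  0.18] F [ 0.5  0.2 -0.3] op 0.022 q [-0.67  0.32  1.66 -0.    1.16 -0.59]
[-0.001, -0.019, 0, -0.1, 0.1, 0.1, -0.2, 0, -0.02, -0.001, 0, 0.1, 0, -0.2, -0.015, -0.002, -0.018, 0, -6.9, 0, 0, -0.017, -0.002, -0.016, 0, -6.9, 0, 0, -0.019, -0.002, -0.014, 0, -6.9, 0, 0]
[-0.021, -0.002, -0.012, 0, -7, 0, 0, -0.022, -0.002, -0.009, 0, -6.9, 0, 0, -0.007, 0.01, -0.002, 0, -3, 0, 0, -0.006, 0.01, -0.002, 0, -3, 0, 0, 0, 0, 0, 0, 0, 0, 0]
```

>>> carry_out(
  motion=[0,0,0,0,0,0,-0.15,0,-0.019,0,0,0,0,-0.15,0,-0.02,0,0,0,0,-0.15,-0.015,-0.002,-0.018,0,-6.9,0,0,-0.017,-0.002,-0.016,0,-6.9,0,0],
)

```text
t: 38.4
tool_pos: [0.4691, -0.3005, 0.0444]
orientation: [-1.285, 1.08, -1.088]
force: [0.5, 0.8, 0.3]
opening: 0.0461
```

>>> carry_out(
  motion=[-0.019,-0.002,-0.014,0,-6.9,0,0,-0.021,-0.002,-0.012,0,-7,0,0,-0.02,0,-0.009,0,-6.9,0,0,-0.007,0.005,-0.002,0,-3,0,0,0,0.002,0,0,0,0,0],
)

```text
t: 38.9
tool_pos: [0.4113, -0.2462, 0.0439]
orientation: [-1.439, 0.744, -0.76]
force: [0.4, -0.4, 0.1]
opening: 0.0468
```

```bash
python3 look.py w34; python3 - <<'E'
from h import *
b=[.4061,-.2388]
print(topix(cam('wrist'),[[b[0],b[1],.018]]))
plan([((b[0],b[1],0.045),Rdown(36),.02,8,0),((b[0],b[1],0.024),Rdown(36),.009,8,0)],0)
E
```

```text
t 38.9 p [ 0.4111 -0.2459  0.0759] yaw/tilt [34.75  0.6 ] F [ 0.4 -0.4  0.1] op 0.0468 q [-0.65 -0.07  1.99 -0.    1.2  -1.25]
mouth [ 0.3599 -0.172   0.067 ] tray xy [-0.1911  0.0548] tilt 0.58 t 38.9
[[278.26243278 216.35752548]]
[-0.005, 0.015, 0, -0.1, -0.7, 0.3, 0, -0.005, 0.016, 0, 0, -0.7, 0.3, 0, 0, 0.007, 0, 0, 0, 0, 0, 0, 0.007, 0, 0, 0, 0, 0, 0, 0.007, 0, 0, 0, 0, 0]
```

View pics/w34.png

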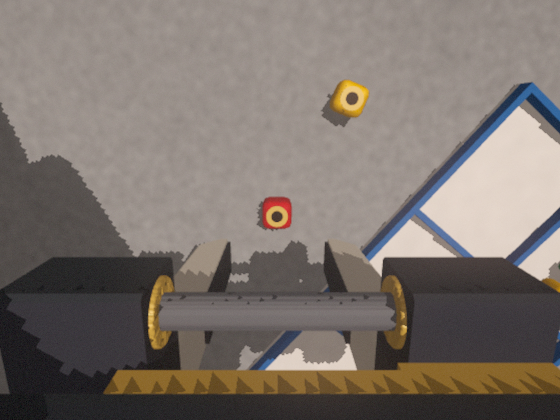

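>>> carry_out(
  motion=[-0.005,0.017,0,-0.1,-0.7,0.3,0,-0.004,0.016,0,0,-0.5,0.2,0,0,0.01,0,0,0,0,0,0,0.005,0,0,0,0,0,0,0.002,0,0,0,0,0],
)

```text
t: 39.45
tool_pos: [0.4109, -0.2428, -0.005]
orientation: [-1.441, 0.737, -0.75]
force: [-0.6, -0.7, -0.8]
opening: 0.0469
```

```bash
python3 - <<'E'
from h import *
rep()
b=[.4061,-.2388]
plan([((b[0],b[1],0.024),Rdown(36),.009,8,0)],0)
E
python3 - <<'E'
import cv2
im=cv2.imread('pics/w34.png'); cv2.imwrite('pics/z34.png',cv2.resize(im[70:130,320:380],(480,480),interpolation=cv2.INTER_CUBIC))
E
```

```text
t 39.45 p [ 0.4107 -0.2427  0.027 ] yaw/tilt [35.38  0.47] F [-0.6 -0.7 -0.8] op 0.0469 q [-0.64  0.01  2.02  0.    1.1  -1.26]
[-0.006, 0.003, -0.002, -0.1, -0.6, 0.4, 0, 0, 0, 0, 0, 0, 0, 0, 0, 0, 0, 0, 0, 0, 0, 0, 0, 0, 0, 0, 0, 0, 0, 0, 0, 0, 0, 0, 0]
```

View pics/z34.png

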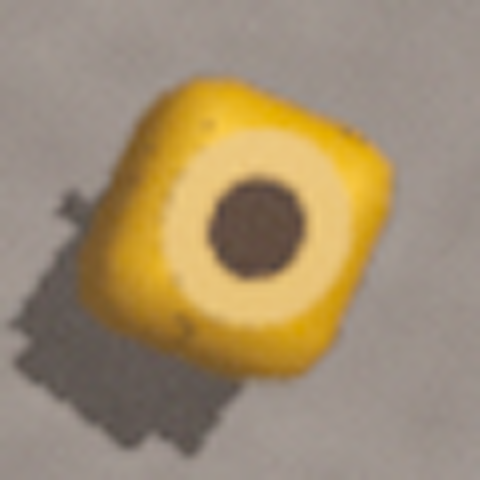

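>>> carry_out(
  motion=[-0.005,0.002,-0.002,-0.1,-0.6,0.3,0,-0.001,0.001,0,0,0,0,-0.6,0,0,0,0,0,0,-1,0,0,0,0,0,0,-1,0,0,0,0,0,0,-1],
  squeeze=15,
)

```text
t: 39.95
tool_pos: [0.4066, -0.24, -0.0068]
orientation: [-1.443, 0.732, -0.739]
force: [-0.4, 0.1, 0.5]
opening: 0.0191
```

```bash
python3 - <<'E'
from h import *
rep()
b=[.4061,-.2388]; d=tw(-.038,-.0); print(d)
plan([((b[0],b[1],0.06),Rdown(36),.03,6),((d[0],d[1],0.06),Rdown(-4.6),.04,8),((d[0],d[1],0.045),Rdown(-4.6),.01,6)],-1)
E
```

```text
t 39.95 p [ 0.4065 -0.2399  0.0252] yaw/tilt [35.95  0.25] F [-0.4  0.1  0.5] op 0.0191 q [-0.64  0.    2.03 -0.    1.1  -1.27]
[ 0.5081224  -0.23895244  0.        ]
[-0.001, -0.017, 0, 0, 0, 0.1, -1, 0, -0.018, 0, -0.1, 0, 0.1, -1, 0.01, 0, 0.014, 0, 6.8, 0, -1, 0.008, 0, 0.015, 0, 6.7, 0, -1, 0.007, 0, 0.015, 0, 6.8, 0, -1]
[0.004, 0, 0.017, 0, 6.7, 0, -1, 0.003, 0, 0.017, 0, 6.8, 0, -1, 0.001, 0, 0.017, 0, 6.8, 0.1, -1, 0, 0.008, 0, 0, 0, 0, -1, 0, 0.007, 0, 0, 0, 0, -1]
```

>>> carry_out(
  motion=[-0.001,-0.019,0,0,0,0,-1,0,-0.02,0,-0.1,0,0.1,-1,0.01,0,0.014,0,6.8,0,-1,0.008,0,0.015,0,6.7,0,-1,0.007,0,0.015,0,6.8,0,-1],
)

```text
t: 40.45
tool_pos: [0.457, -0.2397, 0.0347]
orientation: [-1.323, 1.012, -1.017]
force: [-0.2, -0.3, -0.6]
opening: 0.0177
```

>>> carry_out(
  motion=[0.004,0,0.017,0,6.7,0,-1,0.003,0,0.017,0,6.8,0,-1,0.001,0,0.012,0,6,0,-1,0,0.008,0.002,0,0,0,-1,0,0.005,0,0,0,0,-1],
)

```text
t: 40.95
tool_pos: [0.5107, -0.2416, 0.0231]
orientation: [-1.164, 1.27, -1.283]
force: [-0.5, -0.8, -0.5]
opening: 0.0175
```

```bash
python3 look.py w35; python3 - <<'E'
from h import *
d=tw(-.038,0)
plan([((d[0],d[1],0.031),Rdown(-4.6),.01,6)],-1)
E
```

```text
t 40.95 p [ 0.5105 -0.2414  0.0551] yaw/tilt [-5.28  0.44] F [-0.5 -0.8 -0.5] op 0.0175 q [-0.53  0.19  1.77 -0.    1.18 -0.44]
mouth [ 0.5188 -0.1519  0.0467] tray xy [-0.0343  0.0877] tilt 0.27 t 40.95
[-0.001, 0.008, -0.001, -0.1, -0.2, 0.1, -1, -0.001, 0.008, -0.001, -0.1, -0.3, 0.1, -1, 0, 0.007, 0, -0.1, -0.2, 0.1, -1, 0, 0, 0, 0, 0, 0, -1, 0, 0, 0, 0, 0, 0, -1]
```

View pics/w35.png

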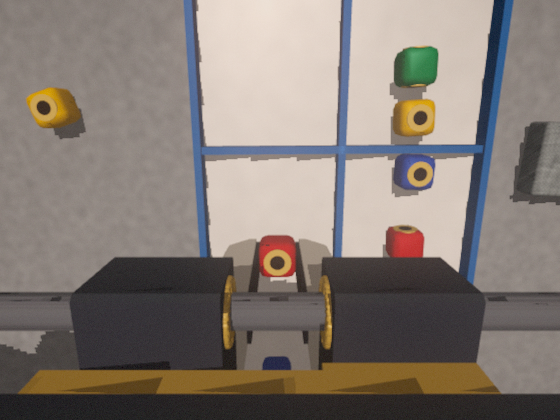

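>>> carry_out(
  motion=[-0.001,0.009,-0.001,0,0,0,-1,0,0.008,-0.001,0,0,0,-1,0,0.005,0,0,0,0,-1,0,0,0,0,0,0,-0.6,0,0,0,0,0,0,-0.15],
)

```text
t: 41.5
tool_pos: [0.5049, -0.2395, -0.0034]
orientation: [-1.167, 1.272, -1.277]
force: [0.0, -0.3, 0.4]
opening: 0.023
```

```bash
python3 - <<'E'
from h import *
rep()
b=[.402,-.160]
d=tw(-.038,0)
plan([((d[0],d[1],0.07),Rdown(-4.6),.02,6,-.15),((b[0]+.02,b[1]-.01,0.08),Rdown(8),.035,8,0),((b[0],b[1],0.06),Rdown(12),.015,8,0)],0)
E
```

```text
t 41.5 p [ 0.5048 -0.2394  0.0286] yaw/tilt [-5.07  0.19] F [ 0.  -0.3  0.4] op 0.023 q [-0.53  0.22  1.79 -0.    1.13 -0.44]
[0, -0.014, 0.001, 0, -0.2, 0.1, -0.15, -0.001, -0.014, 0.001, -0.1, -0.1, 0, -0.15, 0, -0.013, 0.001, 0, -0.2, 0.1, -0.15, -0.015, -0.003, -0.023, 0, -3.1, 0, 0, -0.017, -0.002, -0.022, 0, -3.2, 0, 0]
[-0.018, -0.003, -0.021, 0, -3.1, 0, 0, -0.019, -0.002, -0.02, 0, -3.2, 0, 0, -0.006, 0.01, -0.009, 0, -2, 0, 0, -0.007, 0.01, -0.009, 0, -2, 0, 0, 0, 0, 0, 0, 0, 0, 0]
```

>>> carry_out(
  motion=[0,0,0,0,0,0,-0.15,0,-0.018,0.001,0,0,0,-0.15,0,-0.022,0,0,0,0,-0.15,-0.015,-0.003,-0.023,0,-3.1,0,0,-0.017,-0.002,-0.022,0,-3.2,0,0],
)

```text
t: 42.0
tool_pos: [0.4643, -0.2063, 0.0445]
orientation: [-1.221, 1.187, -1.198]
force: [0.6, 0.4, 0.6]
opening: 0.046
```

>>> carry_out(
  motion=[-0.018,-0.003,-0.021,0,-3.1,0,0,-0.019,-0.002,-0.02,0,-3.2,0,0,-0.006,0.008,-0.009,0,-2,0,0,-0.003,0.003,-0.004,0,-2,0,0,0,0,0,0,0,0,0],
)

```text
t: 42.5
tool_pos: [0.4058, -0.1625, 0.0412]
orientation: [-1.302, 1.04, -1.061]
force: [0.9, 0.3, -0.9]
opening: 0.0464
```

```bash
python3 look.py w36; python3 - <<'E'
from h import *
b=[.402,-.160]
print(topix(cam('wrist'),[[b[0],b[1],.018]]))
plan([((b[0],b[1],0.045),Rdown(12),.02,8,0),((b[0],b[1],0.024),Rdown(12),.009,8,0)],0)
E
```

```text
t 42.5 p [ 0.4054 -0.1622  0.0732] yaw/tilt [12.23  0.73] F [ 0.9  0.3 -0.9] op 0.0464 q [-0.5  -0.19  2.11 -0.    1.21 -0.71]
mouth [ 0.3865 -0.0744  0.0643] tray xy [-0.1725  0.1543] tilt 0.56 t 42.5
[[272.5435647  226.47524819]]
[-0.002, 0.014, -0.002, -0.2, 0.1, 0.3, 0, -0.002, 0.014, -0.002, -0.3, 0.1, 0.3, 0, 0, 0.007, 0, 0, 0, 0, 0, 0, 0.007, 0, 0, 0, 0, 0, 0, 0.007, 0, 0, 0, 0, 0]
```

View pics/w36.png

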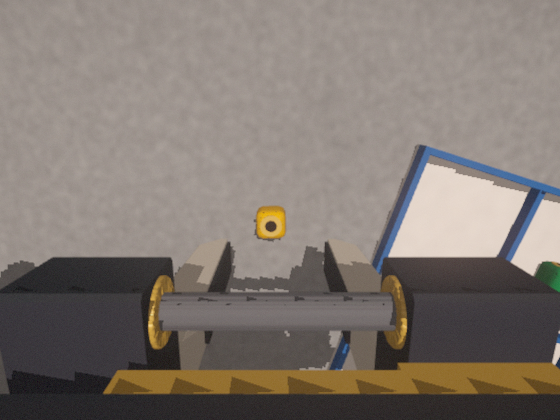

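>>> carry_out(
  motion=[-0.002,0.016,-0.002,-0.2,0,0.3,0,-0.002,0.016,-0.002,-0.2,0,0.2,0,0,0.009,0,0,0,0,0,0,0.005,0,0,0,0,0,0,0.001,0,0,0,0,0],
)

```text
t: 43.05
tool_pos: [0.4036, -0.1611, -0.0082]
orientation: [-1.3, 1.051, -1.057]
force: [-0.4, -0.2, 0.0]
opening: 0.0464
```

```bash
python3 - <<'E'
from h import *
rep()
b=[.402,-.160]
plan([((b[0],b[1],0.024),Rdown(12),.009,8,0)],0)
E
```

```text
t 43.05 p [ 0.4035 -0.1611  0.0238] yaw/tilt [11.94  0.22] F [-0.4 -0.2  0. ] op 0.0464 q [-0.5  -0.1   2.14  0.    1.1  -0.71]
[-0.001, 0, -0.001, -0.2, -0.1, 0.1, 0, 0, 0, 0, 0, 0, 0, 0, 0, 0, 0, 0, 0, 0, 0, 0, 0, 0, 0, 0, 0, 0, 0, 0, 0, 0, 0, 0, 0]
```

>>> carry_out(
  motion=[-0.001,0,-0.001,0,0,0,-0.5,0,0,0,0,0,0,-1,0,0,0,0,0,0,-1,0,0,0,0,0,0,-1,0,0,0,0,0,0,-1],
  squeeze=15,
)

```text
t: 43.55
tool_pos: [0.4034, -0.1609, -0.0071]
orientation: [-1.299, 1.05, -1.059]
force: [0.3, 0.8, 0.5]
opening: 0.0179
```

```bash
python3 - <<'E'
from h import *
rep()
b=[.402,-.160]; d=tw(-.038,.088); print(d)
plan([((b[0],b[1],0.06),Rdown(12),.03,6),((d[0],d[1],0.06),Rdown(-4.6),.04,8),((d[0],d[1],0.045),Rdown(-4.6),.01,6)],-1)
E
```

```text
t 43.55 p [ 0.4032 -0.1609  0.0249] yaw/tilt [11.91  0.32] F [0.3 0.8 0.5] op 0.0179 q [-0.5  -0.11  2.14  0.    1.1  -0.71]
[ 0.51517991 -0.1512359   0.        ]
[-0.001, -0.018, -0.001, -0.1, 0, 0.1, -1, 0, -0.017, 0, -0.2, -0.1, 0.1, -1, 0.005, 0, 0.037, 0, 5.5, 0, -1, 0.001, 0, 0.038, 0, 5.6, 0, -1, -0.002, 0, 0.038, 0, 5.5, 0, -1]
[0, 0.007, 0, 0, 0, 0, -1, 0, 0.008, 0, 0, 0, 0, -1, 0, 0, 0, 0, 0, 0, -1, 0, 0, 0, 0, 0, 0, -1, 0, 0, 0, 0, 0, 0, -1]
```

>>> carry_out(
  motion=[-0.001,-0.02,-0.001,0,0,0,-1,0,-0.02,0,0,0,0,-1,0.005,0,0.03,0,5.5,0,-1,0.001,0,0.038,0,5.6,0,-1,-0.002,0,0.03,0,5,0,-1],
)

```text
t: 44.05
tool_pos: [0.5012, -0.1537, 0.0364]
orientation: [-1.166, 1.264, -1.277]
force: [-0.0, -0.9, 0.0]
opening: 0.018
```

>>> carry_out(
  motion=[0,0,0.007,0,0,0,-1,0,0.004,0.002,0,0,0,-1,0,0.004,0,0,0,0,-1,0,0,0,0,0,0,-1,0,0,0,0,0,0,-1],
)

```text
t: 44.55
tool_pos: [0.511, -0.1543, 0.0276]
orientation: [-1.167, 1.262, -1.274]
force: [-0.5, 0.2, 0.3]
opening: 0.0178
```

```bash
python3 look.py w37; python3 - <<'E'
from h import *
d=tw(-.038,.088)
plan([((d[0],d[1],0.031),Rdown(-4.6),.01,6)],-1)
E
```

```text
t 44.55 p [ 0.5108 -0.1542  0.0596] yaw/tilt [-4.64  0.43] F [-0.5  0.2  0.3] op 0.0178 q [-0.39  0.11  1.85 -0.    1.18 -0.31]
mouth [ 0.5181 -0.0645  0.0513] tray xy [-0.042   0.1747] tilt 0.18 t 44.55
[-0.001, 0.01, 0.001, -0.1, 0, 0.1, -1, -0.001, 0.009, 0.002, -0.1, 0, 0, -1, -0.001, 0.01, 0.001, -0.2, 0, 0.1, -1, 0, 0, 0, 0, 0, 0, -1, 0, 0, 0, 0, 0, 0, -1]
```

View pics/w37.png

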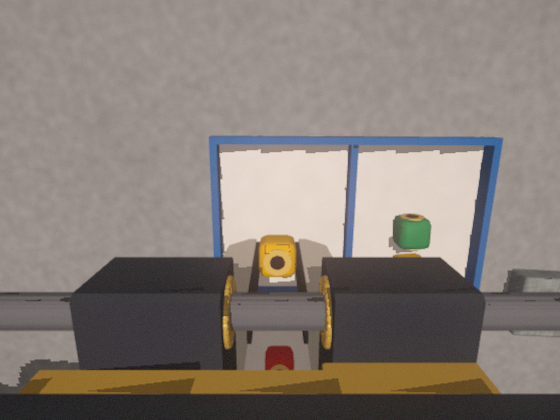

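>>> carry_out(
  motion=[-0.004,0.011,0.001,0,0,0,-1,-0.004,0.01,0.002,0,0,0,-1,-0.001,0.005,0.001,0,0,0,-1,0,0,0,0,0,0,-0.6,0,0,0,0,0,0,-0.15],
)

```text
t: 45.1
tool_pos: [0.5146, -0.1447, -0.0015]
orientation: [-1.168, 1.264, -1.273]
force: [-0.2, -0.7, -0.3]
opening: 0.0229
```

>>> carry_out(
  motion=[0,0,0,0,0,0,-0.15,0,-0.01,0,0,0,0,-0.15,0,-0.03,0,0,0,0,-0.15,0,-0.04,0,0,0,0,-0.15,-0.01,-0.04,-0.02,0,0,0,-0.2],
)

```text
t: 45.6
tool_pos: [0.4915, -0.1321, 0.1184]
orientation: [-1.173, 1.273, -1.267]
force: [-0.1, -0.4, 1.4]
opening: 0.0378
```

>>> carry_out(
  motion=[-0.03,-0.03,-0.03,0,-2,0,-0.2,-0.045,-0.01,-0.025,0,-2,0,-0.2,-0.045,0,-0.02,0,-2,0,-0.2,-0.045,0,-0.01,0,-2,0,-0.2,-0.03,0,0,0,0,0,-0.2],
)

```text
t: 46.1
tool_pos: [0.4137, 0.0647, 0.1727]
orientation: [-1.224, 1.152, -1.181]
force: [1.2, 0.0, -0.1]
opening: 0.0372
```

```bash
python3 look.py w38; python3 - <<'E'
from h import *
snap('top','t38',4,(320,180,480,310)); snap('side','s38')
E
```

```text
t 46.1 p [0.413  0.0648 0.2047] yaw/tilt [3.16 1.13] F [ 1.2  0.  -0.1] op 0.0372 q [ 0.04 -0.39  2.02 -0.    1.49 -0.02]
mouth [0.4082 0.1547 0.1963] tray xy [-0.1691  0.3843] tilt 0.28 t 46.1
```

View pics/t38.png

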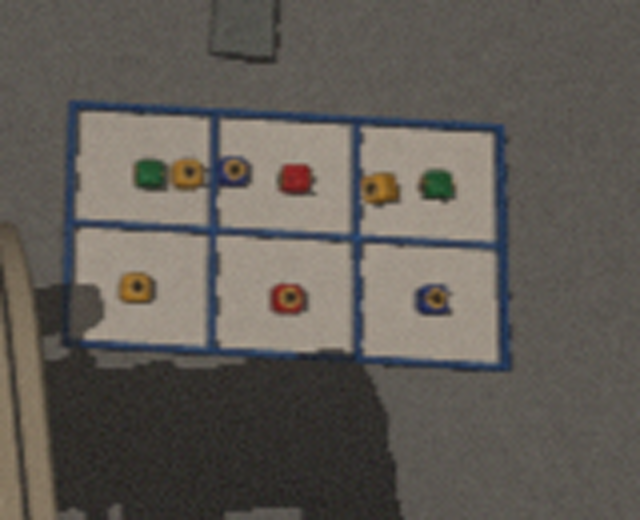

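View pics/s38.png

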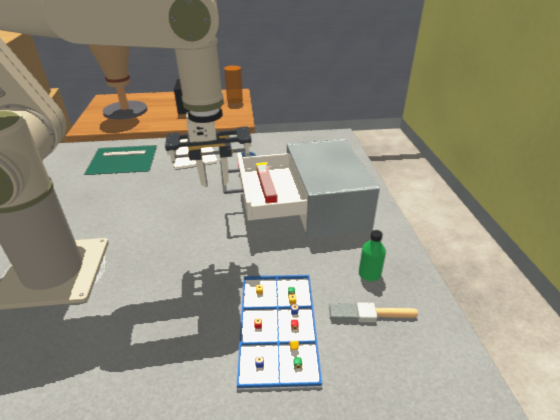

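```bash
python3 - <<'E'
from h import *
rr=Rdown(3.4)
plan([((0.425,0.18,0.19),rr,.04,8),((0.4255,0.19,0.165),rr,.02,8)],-0.2)
E
```

```text
[-0.038, 0.005, 0.006, -0.3, 0, 0.1, -0.2, -0.039, 0.004, 0.005, -0.4, -0.1, 0.1, -0.2, -0.038, 0.005, 0.006, -0.3, 0, 0.1, -0.2, -0.005, 0.012, 0.001, 0, 0, 0, -0.2, -0.005, 0.013, 0, 0, 0, 0, -0.2]
```

>>> carry_out(
  motion=[-0.03,0.003,0.006,-0.3,0,0.1,-0.2,-0.039,0.004,0.005,-0.4,-0.1,0.1,-0.2,-0.03,0.005,0.006,-0.3,0,0.1,-0.2,-0.01,0.008,0.001,0,0,0,-0.2,-0.003,0.006,0,0,0,0,-0.2],
)

```text
t: 46.75
tool_pos: [0.4306, 0.1745, 0.1489]
orientation: [-1.231, 1.164, -1.175]
force: [-0.3, -0.6, 0.1]
opening: 0.0372
```

```bash
python3 look.py w40; python3 - <<'E'
from h import *
rr=Rdown(3.4)
plan([((0.4255,0.19,0.125),rr,.02,8),((0.4255,0.19,0.113),rr,.009,8)],-0.2)
E
```

```text
t 46.75 p [0.4304 0.1746 0.1809] yaw/tilt [3.01 0.41] F [-0.3 -0.6  0.1] op 0.0372 q [ 0.28 -0.22  1.93 -0.    1.42  0.23]
mouth [0.4257 0.2645 0.1726] tray xy [-0.1605  0.4952] tilt 0.16 t 46.75
[-0.005, 0.018, -0.001, -0.1, -0.1, 0.1, -0.2, -0.006, 0.019, -0.002, -0.1, -0.2, 0, -0.2, -0.005, 0.018, -0.001, -0.1, -0.1, 0.1, -0.2, 0, 0.006, 0, 0, 0, 0, -0.2, 0, 0.006, 0, 0, 0, 0, -0.2]
```

View pics/w40.png

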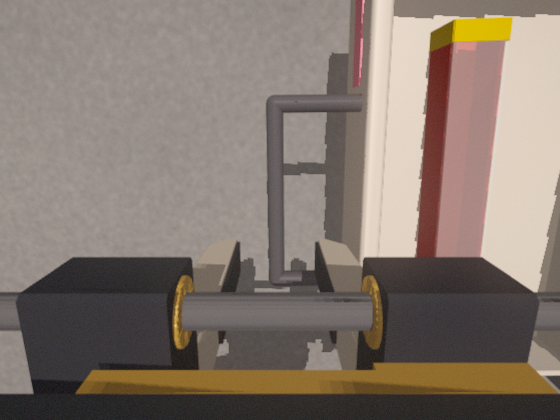

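Bar at column 276, centred between jaws (278). Lower and grip.

>>> carry_out(
  motion=[-0.005,0.018,-0.001,-0.1,0,0.1,-0.2,-0.006,0.02,-0.001,-0.1,0,0,-0.2,-0.004,0.015,-0.001,0,0,0,-0.2,0,0.008,0,0,0,0,-0.2,0,0.003,0,0,0,0,-0.2],
)

```text
t: 47.3
tool_pos: [0.4277, 0.1819, 0.0822]
orientation: [-1.232, 1.171, -1.179]
force: [-0.7, 0.1, 0.4]
opening: 0.0371
```

>>> carry_out(
  motion=[0,0,0,0,0,0,-1,0,0,0,0,0,0,-1,0,0,0,0,0,0,-1,0,0,0,0,0,0,-1,0,0,0,0,0,0,-1],
  squeeze=20,
)

```text
t: 47.8
tool_pos: [0.4293, 0.1802, 0.0842]
orientation: [-1.229, 1.171, -1.182]
force: [0.4, 0.3, -6.3]
opening: 0.0093
```

```bash
python3 - <<'E'
from h import *
rep()
p,r=T(); u=np.array([np.cos(np.radians(3.43)),np.sin(np.radians(3.43)),0])
plan([(p+u*.155,r,.025,8)],-1)
E
```

```text
t 47.8 p [0.4291 0.1803 0.1162] yaw/tilt [2.54 0.38] F [ 0.4  0.3 -6.3] op 0.0093 q [ 0.29 -0.15  1.99 -0.01  1.29  0.25]
[0, 0, 0.022, 0, 0, 0, -1, -0.001, 0, 0.022, 0, 0, 0, -1, 0, 0, 0.022, 0, 0, 0, -1, 0, 0, 0.023, 0, 0, 0, -1, -0.001, 0.001, 0.022, 0, 0, 0, -1]
[0, 0, 0.022, 0, 0, 0, -1, 0, 0, 0.022, 0, 0, 0, -1, 0, 0, 0, 0, 0, 0, -1, 0, 0, 0, 0, 0, 0, -1, 0, 0, 0, 0, 0, 0, -1]
```

>>> carry_out(
  motion=[0,0,0.008,0,0,0,-1,0,0,0.015,0,0,0,-1,0,0,0.022,0,0,0,-1,-0.001,0,0.025,0,0,0,-1,0,0,0.025,0,0,0,-1],
)

```text
t: 48.3
tool_pos: [0.5248, 0.1862, 0.0841]
orientation: [-1.234, 1.172, -1.178]
force: [-2.6, 3.6, 3.2]
opening: 0.0093
```

>>> carry_out(
  motion=[0,0,0.02,0,0,0,-1,0,0,0.015,0,0,0,-1,0,0,0.01,0,0,0,-1,0,0,0.005,0,0,0,-1,0,0,0.002,0,0,0,-1],
)

```text
t: 48.8
tool_pos: [0.5833, 0.19, 0.0842]
orientation: [-1.232, 1.171, -1.177]
force: [-1.7, 0.0, 2.8]
opening: 0.0088
```

```bash
python3 - <<'E'
from h import *
rep()
E
```

```text
t 48.8 p [0.5833 0.1901 0.1162] yaw/tilt [2.74 0.18] F [-1.7  0.   2.8] op 0.0088 q [ 0.23  0.25  1.58 -0.    1.31  0.19]
```

>>> carry_out(
  motion=[0,0,0.002,0,0,0,-1,0,0,0.002,0,0,0,-1,0,0,0.002,0,0,0,-1,0,0,0.002,0,0,0,-1,0,0,0.001,0,0,0,-1],
)

```text
t: 49.3
tool_pos: [0.5867, 0.1902, 0.0841]
orientation: [-1.242, 1.178, -1.172]
force: [-2.0, -0.2, 2.1]
opening: 0.0095
```

>>> carry_out(
  motion=[0,0,0.002,0,0,0,-1,0,0,0.002,0,0,0,-1,0,0,0.002,0,0,0,-1,0,0,0.001,0,0,0,-1,0,0,0.001,0,0,0,-1],
)

```text
t: 49.8
tool_pos: [0.5863, 0.1902, 0.0841]
orientation: [-1.256, 1.187, -1.165]
force: [-6.4, -0.4, 3.2]
opening: 0.0092
```

>>> carry_out(
  motion=[0,0,0.004,0,0,0,-1,0,0,0.004,0,0,0,-1,0,0,0.004,0,0,0,-1,0,0,0.002,0,0,0,-0.6,0,0,0,0,0,0,-0.2],
)

```text
t: 50.3
tool_pos: [0.5866, 0.1902, 0.0839]
orientation: [-1.28, 1.203, -1.152]
force: [0.6, -0.6, 0.4]
opening: 0.0208
```

>>> carry_out(
  motion=[0,0,0,0,0,0,-0.2,0,0,0,0,0,0,-0.2,0,-0.02,0,0,0,0,-0.2,0,-0.035,0,0,0,0,-0.2,0,-0.04,0,0,0,0,-0.2],
)

```text
t: 50.8
tool_pos: [0.5876, 0.19, 0.1726]
orientation: [-1.29, 1.21, -1.149]
force: [0.8, 0.8, 0.5]
opening: 0.0368
```

>>> carry_out(
  motion=[0,-0.03,-0.03,0,0,0,0,0,-0.02,-0.045,0,0,0,0,0,0,-0.045,0,0,0,0,0,0,-0.045,0,0,0,0,0,0,-0.02,0,0,0,0],
)

```text
t: 51.3
tool_pos: [0.4075, 0.1813, 0.2421]
orientation: [-1.275, 1.203, -1.156]
force: [0.5, 0.1, -0.2]
opening: 0.0467
```

```bash
python3 look.py w50; python3 - <<'E'
from h import *
im=snap('top','t50'); im=snap('side','s50')
cv2.imwrite('pics/t50u.png',cv2.resize(im[130:245,260:390],None,fx=5,fy=5))
E
```

```text
t 51.3 p [0.409  0.1816 0.2741] yaw/tilt [2.85 2.83] F [ 0.5  0.1 -0.2] op 0.0467 q [ 0.3  -0.26  1.79  0.    1.65  0.25]
mouth [0.4041 0.2714 0.2653] tray xy [-0.1826  0.5004] tilt 0.48 t 51.3
```

View pics/t50.png

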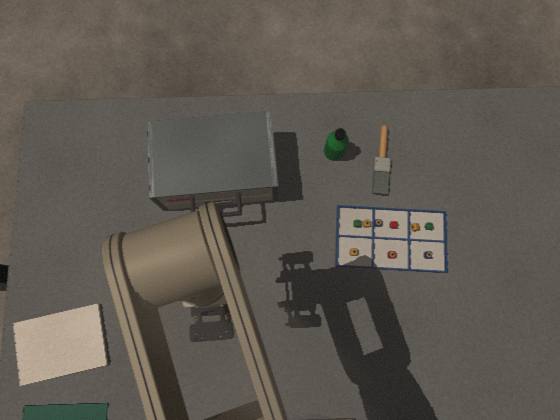

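View pics/t50u.png

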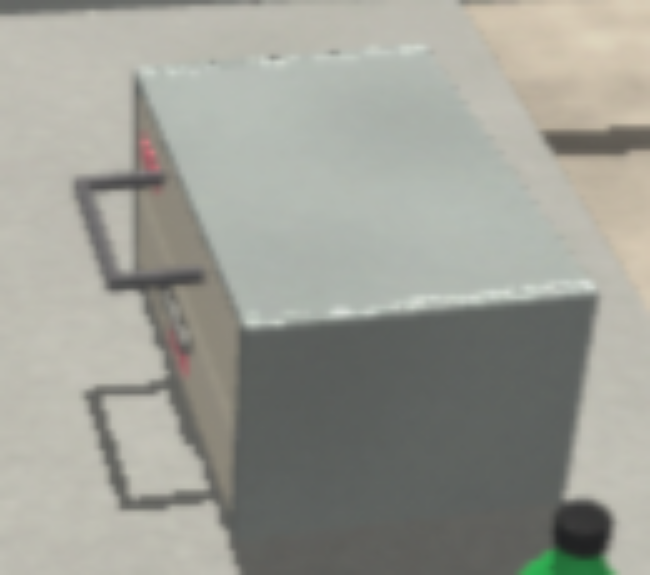

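View pics/s50.png

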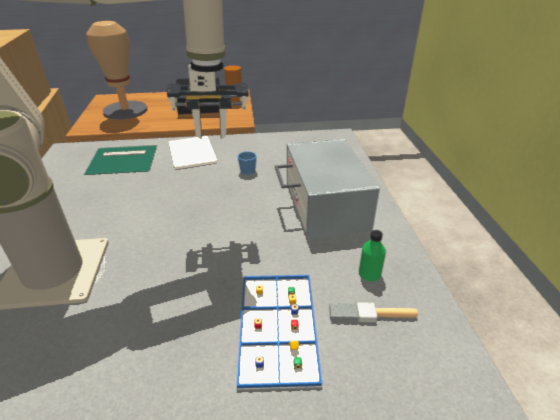

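View pics/w50.png

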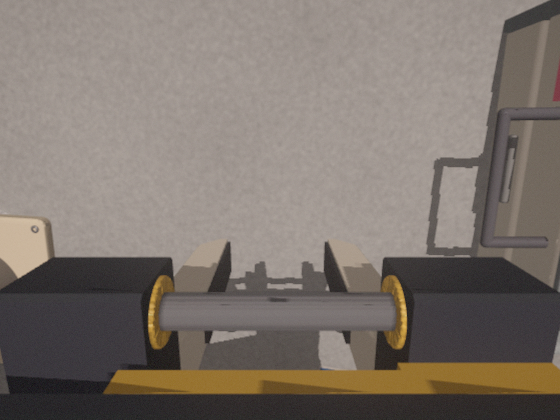

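```bash
python3 - <<'E'
from h import *
rep(); print(robot.close_job())
E
```

```text
t 51.45 p [0.4109 0.1817 0.2739] yaw/tilt [2.87 2.79] F [ 0.4 -0.5 -0. ] op 0.0466 q [ 0.3  -0.25  1.79  0.    1.65  0.25]
the job is handed in; nothing more can be done
None
```

The job is done and handed in at about 51 s. All 9 beads are in the tray: 2 in each compartment of the far row and 1 in each of the near row. The empty shaker is back in the drawer, and the drawer is pushed shut.

- **What I did:** I opened the drawer, then tipped the shaker over the three far compartments in slow steps, and its 6 beads came out two at a time. I did not need to shake it. I laid the empty shaker back in the drawer, placed the three loose beads by hand in the three near compartments, and pushed the drawer to its stop.
- **Last checks:** The final top and side pictures show every compartment filled, no bead on a rib or on the bench, and the gripper clear of everything. The spray bottle, pin pot and brush look unmoved. When I pushed the drawer, the handle stopped at 0.586 m while the force rose. The handle sits about 1 pixel further in than at the start.
- **Checks that disagreed:**
    - The fingertips are about 13 mm behind the reported TCP, not 19 mm ahead of it, which I found by touching the bench. My first attempt on the handle closed above it and missed, so I corrected for the 32 mm difference in everything after that.
    - At my last look before closing the drawer, the tray had shifted about 2 cm (probably the announced knock). The beads moved with it, so nothing needed fixing.

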